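# Load the steriliser carrier with stoppers

## Robot

A 7-joint arm with a two-finger parallel gripper is mounted at the origin on the work surface. World frame = base frame: x ahead of the robot, y to its left, z up, the work surface at z = 0. Lengths are in m, angles in rad, forces in N, time in s.
With the tool pointing down it reaches from about 0.4 to 0.875 m from the base axis. Payload 6.5 kg.
Tool frame: the origin (TCP) lies at the centre of the arm's flange, where the gripper is bolted on; the fingertips stand 166 mm ahead of it and the grasp point (between the pads) lies 147 mm ahead of it; z points along the fingers, y is the direction in which the jaws open and shut (so a half turn about z gives the same grasp; the last joint's range is limited). The gripper opens to 88 mm and grips with 3 to 60 N. Pads are 18 mm wide; open, the fingers measure 123 mm over their backs; the gripper's body (75 mm by 187 mm) begins 45 mm behind the grasp point.
Start: joints at [1.177, 0.536, -0.004, 1.538, 0.003, 1.067, -0.071], TCP at [0.209, -0.615, 0.405] pointing down, gripper open.
Joint ranges: [-2.7, 2.7], [-0.37, 2.16], [-1.27, 1.26], [0.24, 2.4], [-1.31, 4.45], [0.19, 1.91], [-2.76, 2.76]. Speed limits (rad/s): [2.39, 2.39, 3.14, 3.14, 3.14, 3.14, 3.14].

## Interface

Orientations are given as a rotation vector (axis times angle).
In Python, from workcell import manip, viewer gives the robot as it stands.
- The arm moves only by the shell command python3 -m jog 'ROWS' [OPENING]. ROWS is JSON, a list of rows, each a list of 6 numbers: the shift along the tool's x, y, z in units of 400 mm (1.0 is 400 mm), then the turn, a rotation vector about the tool's x, y, z in units of 2 pi rad (1.0 is 2 pi rad). In form: [[dx, dy, dz, wx, wy, wz], ...]. A call has exactly 5 rows; each row shifts and turns the commanded pose from where the row before left it, along the tool's axes as they then stand; what a row does not reach is not made up. A row lasts 1/12 s, in which the tool goes at most 41.7 mm and 7.16 degrees, less where a joint would pass 70% of its speed; a pose out of reach is approached as far as the arm can. A call with a number of a shift or a turn outside -1 to 1 is refused whole. A call with a gripper value outside its range is refused whole. OPENING is the finger opening in mm, from 0 to 88.1, set as the call begins (- or left out, the last holds). The fingers move at their own pace and stop on an object; the grip force is fixed at half the most. Time passes only in rows, so rows that do not move let the fingers close, or fill a call up. It gives the time, the measured TCP pose, the force and the opening at its end, in the units of the state.
- manip.read_state(): the state, without advancing time (a new reading comes with each control period).
- viewer.grab_frame(name): name is "side" or "top"; returns the picture (400x640x3 uint8, blue, green, red); there is no depth.
- viewer.get_calibration(name): a dict with "camera_matrix" (3x3 intrinsics, pixels), "rvec" (rotation vector, rad) and "tvec" (3), from world to camera coordinates, as OpenCV has them. Camera axes: x right, y down, z forward; pixel columns grow to the right and rows downward; lengths in m; the calibration is good to about 2 mm. A picture is of the moment at which its call begins. get_calibration takes no time and is no camera call.
- manip.sign_off(): hands the job in, once; it reports no verdict.
Trained networks look in the newest picture that a camera, given by its name, has taken for a name from the list of things; names that differ only in an ending like _2 or _b are one class to them, and where a whole thing is asked for, a point or a joint stands for the part that bears it (a point fixed in the world has none). Each returns a list of dicts, best first, with "confidence" (0 to 1); they miss things now and then, are a little off and sometimes report something else, mostly with a low value. They report only what shows in the picture. A call takes as long as a camera call. They do not tell look-alikes from the thing itself.
- viewer.boxes_of(camera, target): "box" ([left, top, right, bottom] in pixels, round what is visible of it).
The state is a dict: "time_s": time; "joint_pos": joint angles; "dq": joint speeds; "joint_efforts": joint torques, N m; "tcp_pos": TCP position; "tcp_rot": TCP orientation; "contact_force": force on the tool from outside, world axes, zero at the start; "moment": the same for the moment, N m; "grip_width": opening from 0.0 (shut) to 1.0 (fully open).
Only numpy, scipy, OpenCV 4.12 (cv2) and the standard library are available. Lean on these libraries where they do the work, as an engineer would, in place of code of your own. Each camera call takes 0.05 s, during which the arm holds its last target. There are 200 camera calls.

## Task

Take the empty six-compartment carrier off the drying stand, raising and tilting it to ease its handle back over the barbed prongs without wrenching them, and stand it flat in the steel steriliser pan. Then put every rubber stopper from the bench liner into the carrier, one to a compartment, right down inside, and leave the carrier in the pan. Do not knock about or tip over the other things on the bench.

Things in the scene. Friction and masses are not known exactly. Their poses are not given: they have to be found in the camera images.
- carrier: White plastic carrier, 104 (x) x 152 (y) mm, 84 tall, 0.22 kg, hung upright by its handle on the stand at the start. Six compartments 47 x 47 mm inside, centred at x = +-25.5, y = -49.7, 0, +49.7 mm. Walls and dividers 3 mm thick, tops 26 mm and compartment floors 3 mm above the underside. Handle uprights (8 x 10 mm) at y = +-71. Origin: centre of underside, z up. Front and back alike.
- carrier_spine (a point): Middle of the top edge (36 mm above the underside) of the carrier's spine, a 4 mm wall along y between the two rows of compartments. It is the lower edge of the hand hole, 34 mm high and 132 mm wide, through which both prongs pass; the handle bar is its upper edge. Axes as the carrier's.
- carrier_handle (a point): Centre of the carrier's handle, a straight bar along y, 12 mm thick (x), from 70 to 84 mm above the carrier's underside; pinched from above across its 12 mm, midway between the two prongs. Axes as the carrier's.
- stand: Fixed steel stand, prongs toward the robot; origin on the bench below the hanging place, x along the prongs to their tips. Base 8 mm thick, x -102 to +48 mm, 120 wide. Post (18 mm thick) at x = -82, 104 mm high, its cross rod carrying two 8 mm round prongs at y = +-42 mm: centre lines rise from 103 mm (x = -82) to 125 mm height at x = -62, then level to x = +30, where the upturned ends begin.
- stand_tip (a point): Midway between the tops of the prongs' upturned ends (x = +42 mm, 155 mm above the bench; centre lines lean outward from x = +30 at 125 mm height; a 6 mm thick barb points back and down from the top to x = +33, height 148). The carrier does not come off by straight lift or pull, nor with its handle leaned outward. Axes as the stand's.
- stand_hang (a point): Midway between the prongs' centre lines at the hanging place (x = 0, 125 mm above the bench); axes as the stand's. To free the carrier: raise it till the spine nears the prongs from below, draw it toward the tips, tilt it 25 to 35 degrees with the handle leaning back to the post so the spine swings out under the ends, then go up and outward, the bar passing over the barbs.
- pan: Fixed shallow stainless steriliser pan, 126 (x) by 176 (y) mm outside, walls 3 mm (lip 5.5 mm) and 22 mm high with the lip, inside 120 by 170 mm: the carrier stands in it with its long side along the pan's long side (y), either way round, 8 mm of play at each side. Floor 3 mm above the bench. Origin: centre of the underside, z up.
- liner: White absorbent bench liner, 210 (x) by 180 (y) mm, 2 mm thick, fixed, on which the stoppers stand. Origin: centre of the underside.
- stopper1: Black rubber stopper, a slightly tapered plug 24 mm tall, 30 mm across its wide end (below at the start) and 26 mm across its narrow end, 22 g. Origin: its centre (12 mm above its wide end); z along its axis to the narrow end. It may be absent.
- stopper2: Black rubber stopper, a slightly tapered plug 24 mm tall, 30 mm across its wide end (below at the start) and 26 mm across its narrow end, 22 g. Origin: its centre (12 mm above its wide end); z along its axis to the narrow end. It may be absent.
- stopper3: Black rubber stopper, a slightly tapered plug 24 mm tall, 30 mm across its wide end (below at the start) and 26 mm across its narrow end, 22 g. Origin: its centre (12 mm above its wide end); z along its axis to the narrow end. It may be absent.
- stopper4: Black rubber stopper, a slightly tapered plug 24 mm tall, 30 mm across its wide end (below at the start) and 26 mm across its narrow end, 22 g. Origin: its centre (12 mm above its wide end); z along its axis to the narrow end. It may be absent.
- stopper5: Black rubber stopper, a slightly tapered plug 24 mm tall, 30 mm across its wide end (below at the start) and 26 mm across its narrow end, 22 g. Origin: its centre (12 mm above its wide end); z along its axis to the narrow end. It may be absent.
- stopper6: Black rubber stopper, a slightly tapered plug 24 mm tall, 30 mm across its wide end (below at the start) and 26 mm across its narrow end, 22 g. Origin: its centre (12 mm above its wide end); z along its axis to the narrow end. It may be absent.
- comb: Bystander: white gel comb, flat, 115 by 26 mm, 6 mm high, lying between the stoppers, its length along its x axis; origin under its middle. Not part of the job.
- petri: Bystander: closed petri dish, 62 mm across, 16 mm high; origin: centre of its underside.
- pen: Bystander: marker pen, 135 mm long, 13 mm thick, lying along its x axis; origin under it, 7 mm behind its middle (x from -60 to +75 mm).
- beaker: Bystander: glass beaker, 68 mm across, 85 mm high; origin: centre of its underside.
- flask: Bystander: glass conical flask, 82 mm across, 132 mm high; origin: centre of its underside.
- tipbox: Bystander: box of pipette tips, 87 by 122 mm, 63 mm high; origin: centre of its underside.
- reagent: Bystander: white bottle with a red cap, 56 mm across, 90 mm high; origin: centre of its underside.
Mind the look-alikes: they are no part of the job. Leave any red, turquoise or white look-alike of the stopper1 alone.

How it is judged:
By the outcome, as a careful person would: the job done as asked, in the order asked, and still so for the second after the job is handed in, with the robot touching nothing.
Of stopper1, stopper2, stopper3, stopper4, stopper5, stopper6 only 4 to 6 are there at a start; the rules pass over those that are not, and their reading is None.
At some moment in a run one of stopper1, stopper2, stopper3, stopper4, stopper5, stopper6 may be knocked a few centimetres aside while the robot is not near it.
It also fails if it takes over 210 s, if anything falls off the work surface, if the arm or the gripper's body presses on something with over 40 N, if the wrist force passes 120 N, or if a joint passes its speed limit or range.

## Working session

There is one attempt and no reset: what is moved stays moved. The work goes in short steps, Python scripts to look and compute and a shell command to move; the robot and the scene stay as the last step left them, time stands still between calls to the robot, and variables do not carry over. Pictures are saved under pics/ and viewed, about 12 in all and at most 16, crops included, and the job is handed in when it is done.

```bash
ls; mkdir -p pics; cat > h.py <<'E'
import numpy as np, cv2
from workcell import manip, viewer
from scipy.spatial.transform import Rotation as R
def cal(n):
    c=viewer.get_calibration(n); K=np.array(c["camera_matrix"],float); Rm=cv2.Rodrigues(np.array(c["rvec"],float))[0]; t=np.array(c["tvec"],float).ravel()
    return K,Rm,t
def proj(n,P):
    K,Rm,t=cal(n); p=(np.atleast_2d(P)@Rm.T+t)@K.T; return p[:,:2]/p[:,2:]
def ray(n,u):
    K,Rm,t=cal(n); d=Rm.T@np.linalg.inv(K)@np.array([u[0],u[1],1.]); return -Rm.T@t,d
def atz(n,u,z):
    c,d=ray(n,u); return c+d*(z-c[2])/d[2]
def tri(u1,u2,n1="side",n2="top"):
    c1,d1=ray(n1,u1);c2,d2=ray(n2,u2)
    s=np.linalg.lstsq(np.c_[d1,-d2],c2-c1,rcond=None)[0]
    a=c1+s[0]*d1;b=c2+s[1]*d2; return (a+b)/2,np.linalg.norm(a-b)
def st():
    s=manip.read_state(); print("t",round(s["time_s"],2),"p",np.round(s["tcp_pos"],4),"R\n",np.round(R.from_rotvec(s["tcp_rot"]).as_matrix(),3),"F",np.round(s["contact_force"],1),"w",round(s["grip_width"]*88.1,1)); return s
E
python3 - <<'E'
from h import *
st()
for n in("side","top"):
    cv2.imwrite(f"pics/{n}0.png",viewer.grab_frame(n)); K,Rm,t=cal(n); print(n,K.round(1).tolist(),"pos",(-Rm.T@t).round(3),"fwd",Rm[2].round(2))
    for k in("carrier","stand","pan","liner","stopper1","comb"):
        print(k,[(np.round(b["box"]).astype(int).tolist(),round(b["confidence"],2)) for b in viewer.boxes_of(n,k)][:9])
E
```

```text
pics
t 0.0 p [ 0.2091 -0.6151  0.4038] R
 [[ 0.947  0.322 -0.001]
 [ 0.322 -0.947  0.002]
 [-0.    -0.002 -1.   ]] F [-0.8 -0.  -0.3] w 88.1
side [[485.2, 0.0, 322.4], [0.0, 485.2, 195.9], [0.0, 0.0, 1.0]] pos [0.202 0.943 0.988] fwd [ 0.27 -0.71 -0.66]
carrier [([331, 130, 376, 180], 0.68), ([292, 290, 301, 309], 0.43), ([323, 306, 337, 321], 0.41)]
stand [([322, 135, 374, 192], 0.89), ([265, 144, 295, 185], 0.3)]
pan [([310, 199, 368, 249], 0.85), ([332, 132, 376, 186], 0.35)]
liner [([251, 256, 355, 335], 0.93)]
stopper1 [([311, 267, 319, 279], 0.65), ([376, 255, 391, 266], 0.64), ([289, 293, 302, 308], 0.5), ([329, 274, 346, 292], 0.47), ([325, 306, 334, 322], 0.45), ([359, 297, 370, 312], 0.45)]
comb [([283, 278, 330, 299], 0.79)]
top [[464.9, 0.0, 322.6], [0.0, 464.9, 195.1], [0.0, 0.0, 1.0]] pos [ 0.395 -0.008  1.472] fwd [ 0.14  0.02 -0.99]
carrier [([386, 188, 442, 224], 0.65), ([267, 196, 273, 202], 0.34)]
stand [([382, 179, 429, 222], 0.69)]
pan [([300, 195, 368, 247], 0.87), ([265, 194, 272, 204], 0.49)]
liner [([225, 191, 283, 259], 0.76), ([253, 210, 264, 244], 0.36)]
stopper1 [([268, 220, 278, 231], 0.62), ([240, 197, 248, 204], 0.59), ([307, 270, 314, 277], 0.52), ([266, 242, 277, 253], 0.51), ([254, 268, 264, 280], 0.51), ([236, 249, 243, 255], 0.47), ([273, 275, 285, 284], 0.39)]
comb [([253, 207, 264, 244], 0.75)]
```

View pics/top0.png

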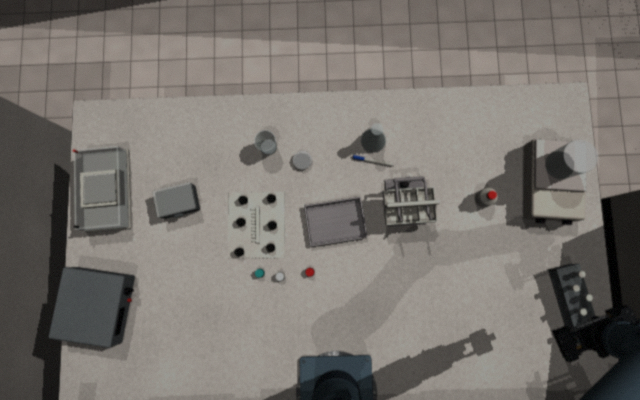

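View pics/side0.png

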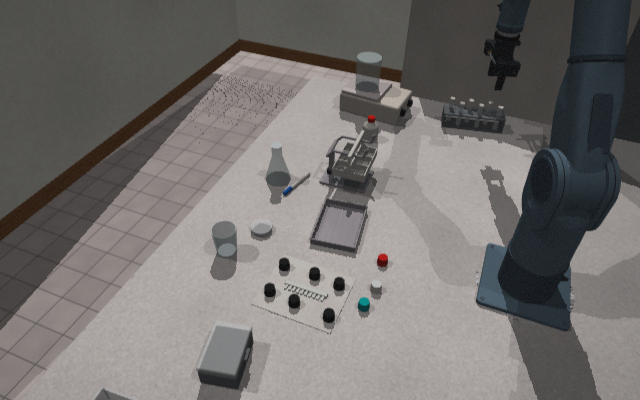

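The top view shows six black stoppers on the liner (about u 236–275, v 196–252). Three coloured look-alikes stand outside it: turquoise at (260,273), white at (280,276) and red at (310,272). The pan is at (335,222) and the carrier on the stand at (410,203). I'll enlarge the key areas.

```bash
python3 - <<'E'
from h import *
t=cv2.imread("pics/top0.png");s=cv2.imread("pics/side0.png")
f=lambda im,x,y,w,h,k:cv2.resize(im[y:y+h,x:x+w],None,fx=k,fy=k,interpolation=cv2.INTER_CUBIC)
a=np.hstack([f(t,375,165,80,60,5),f(s,315,120,80,60,5)]);b=np.hstack([f(t,225,185,80,60,5),f(s,250,250,100,75,4)])
cv2.imwrite("pics/c1.png",np.vstack([a,b]))
E
```

```text
(no output)
```

View pics/c1.png

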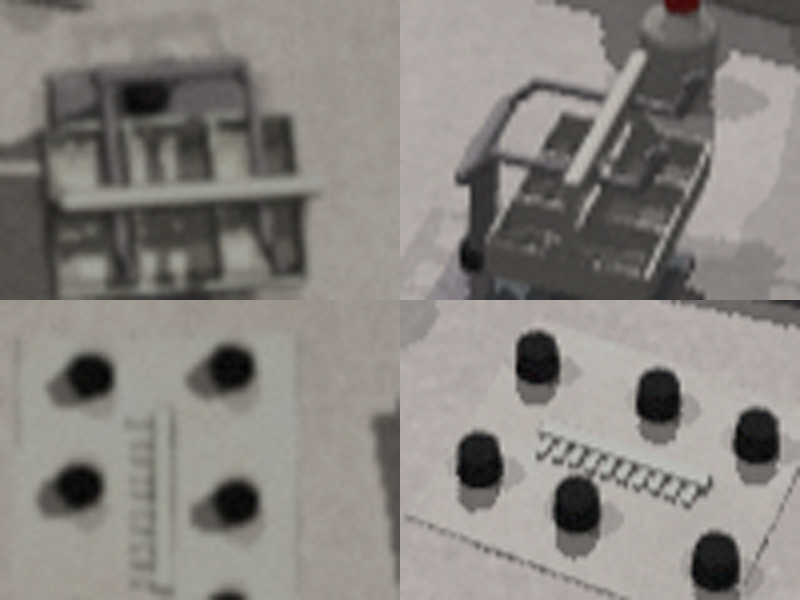

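```bash
cat > fit.py <<'E'
from h import *
from scipy.optimize import least_squares as LS
def T(p,P,base=np.pi):
    x,y,z,a=p; return R.from_euler('z',a+base).apply(np.atleast_2d(P)*1e-3)+[x,y,z]
st_f={"side":[((-82,-42,103),(327.5,155.6)),((-62,-42,125),(333,150)),((-62,42,125),(342.6,137)),((42,42,155),(374.4,134)),((42,-42,155),(366.6,150))],
"top":[((-82,-42,103),(396,179.4)),((-82,42,103),(424.8,178.2)),((42,-42,155),(399,220.6)),((42,42,155),(430.6,218.6))]}
def res(p,F):
    return np.concatenate([(proj(n,T(p,[f[0] for f in F[n]]))-[f[1] for f in F[n]]).ravel() for n in F])
s=LS(lambda q:res([q[0],q[1],0,q[2]],st_f),[.4,-.2,0]).x if 0 else None
r=LS(lambda q:res([q[0],q[1],0,q[2]],st_f),[.45,-.25,0],loss='soft_l1'); S=[r.x[0],r.x[1],0,r.x[2]]
print("stand",np.round(S,4),np.round(res(S,st_f),1))
ca_f={"top":[((0,-76,84),(387.4,204.6)),((0,76,84),(438.6,202.6))],"side":[((0,-76,84),(350,155)),((0,76,84),(363,131.6))]}
r=LS(lambda q:res(q,ca_f),[S[0],S[1],.06,0]); C=r.x; print("carrier",np.round(C,4),np.round(res(C,ca_f),1))
pb={"top":[300,195,368,247],"side":[310,199,368,249]}
pp=np.array([(a*65.5,b*90.5,z) for a in(-1,1) for b in(-1,1) for z in(0,22)])
def rb(q):
    o=[]
    for n in pb:
        u=proj(n,T([q[0],q[1],0,q[2]],pp,0)); o+=list(np.r_[u.min(0),u.max(0)]-pb[n])
    return np.array(o)
for a in(-.15,.15):
    r=LS(rb,[.5,-.02,a]); print("pan",np.round(r.x,4),r.cost.round(1),rb(r.x).round(1)); 
    if a<0: Pn=r.x
t0=cv2.imread("pics/top0.png");s0=cv2.imread("pics/side0.png"); ims={"top":t0,"side":s0}
# stoppers: dark blobs
pts={}
for n,(x,y,w,h) in {"top":(228,188,58,75),"side":(250,252,110,75)}.items():
    m=(ims[n].max(2)<45).astype(np.uint8)[y:y+h,x:x+w]; N,_,stt,c=cv2.connectedComponentsWithStats(m)
    pts[n]=[c[i]+[x,y] for i in range(1,N) if stt[i,4]>20]; print(n,[stt[i,4] for i in range(1,N)])
for u in pts["top"]:
    b=min((np.linalg.norm(proj("side",atz("top",u,.016))[0]-v),i) for i,v in enumerate(pts["side"]))
    X,e=tri(pts["side"][b[1]],u); print("stopper",u.round(1),X.round(4),"gap",round(e,4),"z16",atz("top",u,.016)[:2].round(4))
K=6
def draw(n,x,y,w,h):
    im=cv2.resize(ims[n][y:y+h,x:x+w],None,fx=K,fy=K,interpolation=cv2.INTER_CUBIC)
    def L(W,col):
        u=((proj(n,W)-[x,y]+.5)*K).astype(int); cv2.polylines(im,[u.reshape(-1,1,2)],False,col,1)
    for sy in(-42,42): L(T(S,[(-82,sy,103),(-62,sy,125),(30,sy,125),(42,sy,155),(33,sy,148)]),(0,255,0))
    L(T(S,[(-82,-42,103),(-82,42,103)]),(0,255,0))
    L(T(C,[(0,-76,84),(0,76,84)]),(0,0,255)); 
    for z in(0,26): L(T(C,[(-52,-76,z),(52,-76,z),(52,76,z),(-52,76,z),(-52,-76,z)]),(0,0,255))
    for z in(3,22): L(T([Pn[0],Pn[1],0,Pn[2]],[(-63,-88,z),(63,-88,z),(63,88,z),(-63,88,z),(-63,-88,z)],0),(255,0,0))
    return im
a=draw("top",296,170,150,80)[:, :800];b=draw("side",300,120,90,100)
cv2.imwrite("pics/o1.png",a);cv2.imwrite("pics/o2.png",cv2.resize(draw("side",300,120,80,135),None,fx=.74,fy=.74,interpolation=cv2.INTER_AREA))
c=np.zeros((600,800,3),np.uint8); aa=cv2.resize(a,(500,int(a.shape[0]*500/a.shape[1])));bb=cv2.imread("pics/o2.png")
c[:aa.shape[0],:500]=aa; bb=cv2.resize(bb,(300,int(bb.shape[0]*300/bb.shape[1]))); c[:bb.shape[0],500:]=bb; 
cv2.imwrite("pics/o3.png",c)
E
python3 fit.py
```

```text
stand [ 0.5453 -0.2406  0.      0.0076] [-0.6 -1.2  0.2  0.1 -0.2 -1.2  0.3  1.1 -0.1 -0.2 -0.4  0.5 -0.8  0.6
  1.6 -0.7 -0.2  0.2]
carrier [ 0.5482 -0.2393  0.0578  0.0289] [-0.7  1.1  1.2 -0.  -1.5  1.5  0.2 -1.6]
pan [ 0.516  -0.0167 -0.1318] 76.2 [ 4.9  2.7 -1.3 -1.6 -6.8 -3.8  5.   5.6]
pan [ 0.5152 -0.0146  0.1852] 15.4 [ 2.6  0.   0.3  1.4 -0.1 -1.5 -2.3  3.8]
top [np.int32(51), np.int32(49), np.int32(51), np.int32(52), np.int32(50), np.int32(55)]
side [np.int32(104), np.int32(109), np.int32(114), np.int32(115), np.int32(122), np.int32(129)]
stopper [270.6 198.4] [0.5952 0.188  0.0126] gap 0.0012 z16 [0.5953 0.1877]
stopper [242.6 199.9] [0.5928 0.2774 0.0123] gap 0.0015 z16 [0.5931 0.277 ]
stopper [240.4 221.9] [0.5228 0.2848 0.0125] gap 0.0018 z16 [0.5233 0.2843]
stopper [271.7 225.3] [0.5094 0.1858 0.0123] gap 0.0013 z16 [0.5098 0.1855]
stopper [269.8 247.5] [0.4397 0.1924 0.0122] gap 0.0018 z16 [0.4405 0.1921]
stopper [238.5 251.8] [0.4293 0.2909 0.0123] gap 0.0014 z16 [0.4299 0.2904]
```

View pics/o3.png

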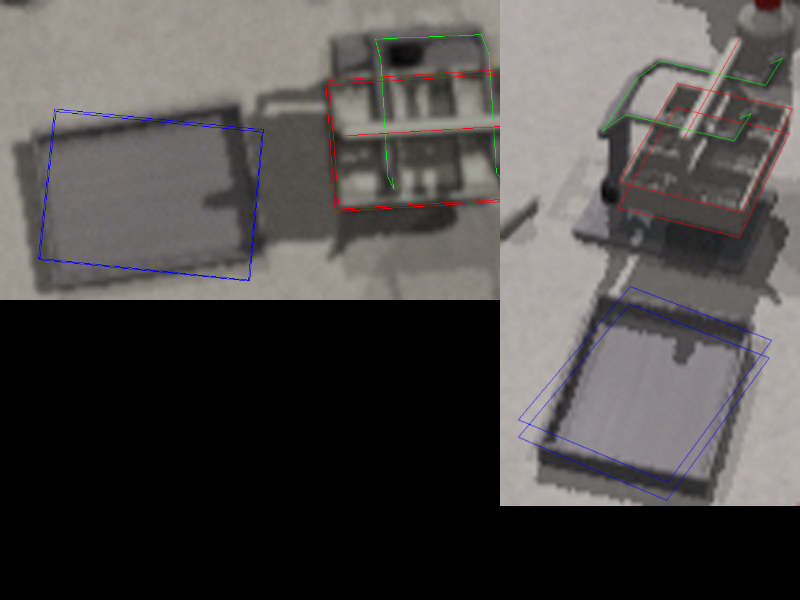

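```bash
cat > pan.py <<'E'
from h import *
from scipy.optimize import least_squares as LS
ims={n:cv2.imread(f"pics/{n}0.png") for n in("top","side")}
F={"top":[((63,88,22),(305.8,205.5)),((63,-88,22),(360,198)),((-63,-88,22),(367.5,239)),((-63,88,22),(309.5,247))],
"side":[((63,88,22),None),((63,-88,22),None),((-63,-88,22),(368,206.7)),((-63,88,22),(356,246.7)),((63,88,22),(310.7,239)),((63,-88,22),(326.7,199.2))]}
def W(q,P): return R.from_euler('z',q[2]).apply(np.array(P)*1e-3)+[q[0],q[1],0]
def res(q): return np.concatenate([(proj(n,W(q,[f[0] for f in F[n] if f[1]]))-[f[1] for f in F[n] if f[1]]).ravel() for n in F])
r=LS(res,[.515,-.015,.15],loss='soft_l1'); q=r.x; print(q.round(4),res(q).round(1))
c=np.zeros((420,800,3),np.uint8)
for n,x,y,w,h,o in(("top",298,190,78,62,0),("side",302,192,72,62,430)):
    im=cv2.resize(ims[n][y:y+h,x:x+w],None,fx=5.5 if o==0 else 5,fy=5.5 if o==0 else 5,interpolation=cv2.INTER_CUBIC);k=5.5 if o==0 else 5
    for z,X,Y in((22,63,88),(3,60,85)):
        u=((proj(n,W(q,[(-X,-Y,z),(X,-Y,z),(X,Y,z),(-X,Y,z),(-X,-Y,z)]))-[x,y]+.5)*k).astype(int);cv2.polylines(im,[u.reshape(-1,1,2)],False,(255,0,0) if z>9 else (0,255,255),1)
    c[:im.shape[0],o:o+im.shape[1]]=im
cv2.imwrite("pics/p1.png",c)
E
python3 pan.py
```

```text
[ 0.5112 -0.015   0.118 ] [-1.1  1.6  0.1  0.8 -1.  -0.4  0.9 -0.  -0.2 -0.9 -0.7  0.8 -0.  -0.8
  0.2 -1.3]
```

View pics/p1.png

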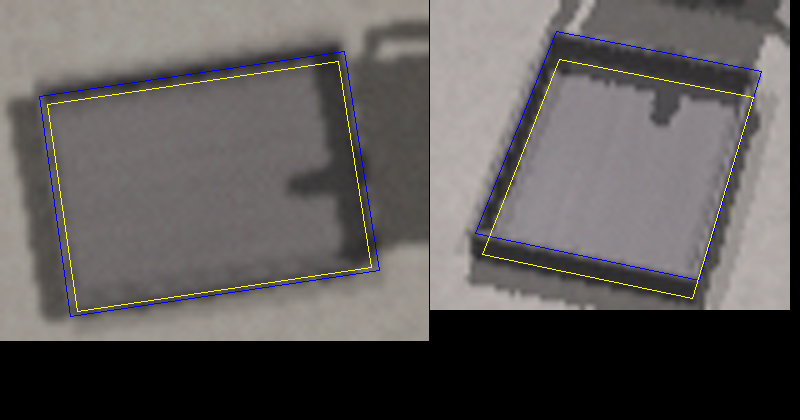

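The stand and carrier overlays fit within 1–2 px, and the pan's lip is within about 3 mm. Next I'll plan the unhooking path in the stand's x–z plane.

```bash
cat > plan.py <<'E'
import numpy as np, heapq
def samp(a,b,n=14): return np.linspace(a,b,n)
pr=[(samp((-82,103),(-62,125),8),4),(samp((-62,125),(30,125),60),4),(samp((30,125),(42,155),24),4),(samp((42,155),(33,148),10),3)]
PP=np.vstack([p for p,_ in pr]);PR=np.concatenate([[r]*len(p) for p,r in pr])
BP=np.vstack([PP,samp((-82,0),(-82,104),40)]);BR=np.r_[PR,[9]*40]
BASE=np.c_[np.linspace(-102,48,60),np.full(60,4.)]
rects=[(-6,6,70,84),(-2,2,3,36),(-52,52,0,3),(-52,-49,0,26),(49,52,0,26)]
def loc(P,c):
    t=np.deg2rad(c[2]);d=P-np.array(c[:2]);  # handle dir=(-sin t,cos t)
    return np.c_[d[:,0]*np.cos(t)+d[:,1]*np.sin(t),-d[:,0]*np.sin(t)+d[:,1]*np.cos(t)]
def sd(L,r):
    dx=np.maximum(r[0]-L[:,0],L[:,0]-r[1]);dz=np.maximum(r[2]-L[:,1],L[:,1]-r[3])
    return np.hypot(np.maximum(dx,0),np.maximum(dz,0))+np.minimum(np.maximum(dx,dz),0)
def clear(c):
    L=loc(PP,c);m=min((sd(L,r)-PR).min() for r in rects)
    m=min(m,(sd(loc(BASE,c),(-52,52,0,3))-4).min())
    return m,(sd(loc(BP,c),(-94,94,122,200))-BR).min()
memo={}
def cl(k):
    if k not in memo: memo[k]=clear((k[0]*2.,k[1]*2.,k[2]*3.))
    return memo[k]
if __name__=="__main__":
    s=(0,32,0);print("start",cl(s))
    Q=[(0,s)];D={s:0};par={};done=set()
    while Q:
        d,k=heapq.heappop(Q)
        if k in done: continue
        done.add(k)
        if k[1]*2>=180 and k[2]==0: break
        for i in(-1,0,1):
            for j in(-1,0,1):
                for l in(-1,0,1):
                    n=(k[0]+i,k[1]+j,k[2]+l)
                    if n==k or not(0<=n[2]<=13 and -10<=n[0]<=80 and 28<=n[1]<=95): continue
                    m,b=cl(n)
                    if m<1.0 or b<3: continue
                    nd=d+np.hypot(i,j)+abs(l)*.7+ (4*max(0,6-m))*.5+max(0,10-b)*.2
                    if nd<D.get(n,1e9): D[n]=nd;par[n]=k;heapq.heappush(Q,(nd,n))
    p=[k]
    while p[-1]!=s:p.append(par[p[-1]])
    p=p[::-1]
    for k in p: print(k[0]*2,k[1]*2,k[2]*3,np.round(cl(k),1))
E
python3 plan.py
```

```text
start (np.float64(5.0), np.float64(27.0))
0 64 0 [ 5. 27.]
2 66 0 [ 7. 29.]
4 66 0 [ 7. 29.]
6 66 0 [ 7. 29.]
8 66 0 [ 7. 29.]
10 66 0 [ 7. 29.]
12 66 0 [ 7. 29.]
14 66 0 [ 7. 29.]
16 68 0 [ 8. 31.]
18 68 0 [ 6. 31.]
20 68 3 [ 8.  32.3]
22 68 3 [ 6.2 32.2]
24 68 6 [ 7.7 33.4]
26 68 9 [ 7.2 34.6]
28 68 9 [ 7.2 34.3]
30 68 12 [ 6.2 35.4]
32 68 12 [ 6.2 35. ]
34 70 15 [ 7.1 38. ]
36 70 15 [ 7.1 37.4]
38 72 18 [ 7.7 36.7]
40 72 18 [ 7.2 36.1]
42 72 21 [ 6.2 31.2]
44 74 24 [ 6.5 28.3]
46 76 27 [ 6.7 25.3]
48 78 27 [ 8.7 26.2]
50 80 27 [ 6.9 27.1]
52 82 30 [ 8.1 23.8]
54 84 33 [ 7.5 20.4]
56 86 33 [ 6.9 21. ]
58 88 36 [ 6.4 17.5]
60 90 36 [ 6.1 18. ]
62 92 39 [ 6.  14.3]
64 94 39 [ 6.4 14.6]
66 96 39 [ 5.9 14.9]
68 98 39 [ 6.1 15.2]
70 100 39 [ 6.4 15.5]
72 102 39 [ 6.7 15.8]
74 104 39 [ 6.3 16.1]
76 106 39 [ 6.5 16.4]
78 108 39 [ 6.8 17.1]
80 110 39 [ 7.1 18.1]
82 112 39 [ 7.4 19.4]
84 114 39 [ 7.7 21. ]
86 116 39 [ 8.5 22.7]
88 118 39 [ 9.9 24.7]
90 120 39 [11.6 26.7]
92 122 39 [11.6 28.7]
94 124 39 [11.1 30.7]
96 126 36 [ 8.1 40.5]
98 128 33 [ 6.8 50.1]
100 130 30 [ 6.6 59.7]
102 132 27 [ 6.4 69. ]
104 134 24 [ 6.5 73.6]
106 136 21 [ 6.7 77.3]
108 138 18 [ 7.  81.4]
108 138 15 [ 6.4 84.5]
108 138 12 [ 6.  87.6]
108 140 9 [ 6.8 92.9]
108 142 9 [ 7.2 94.8]
108 144 9 [ 7.5 96.8]
108 146 9 [ 7.8 98.8]
108 148 9 [  8.1 100.8]
108 150 9 [  8.4 102.7]
108 152 9 [  8.7 104.7]
108 154 9 [  9.  106.7]
108 156 9 [  9.3 108.7]
108 158 9 [  9.7 110.6]
108 160 9 [ 10.  112.6]
108 162 9 [ 10.3 114.6]
108 164 9 [ 10.6 116.6]
108 166 9 [ 10.9 118.5]
108 168 9 [ 11.4 120.5]
108 170 9 [ 12.2 122.5]
108 172 9 [ 13.1 124.5]
108 174 9 [ 14.2 126.4]
108 176 6 [ 17.1 132. ]
108 178 3 [ 20.7 137.5]
108 180 0 [ 24.7 143. ]
```

```bash
cat >> h.py <<'E'
def goal(yaw,tilt=0):  # tool y along world +x turned by yaw; tilt deg about tool x
    return R.from_matrix(np.array([[0,1,0],[1,0,0],[0,0,-1.]])).__rmul__(R.from_euler('z',yaw)) if 0 else R.from_euler('z',yaw)*R.from_matrix([[0,1,0],[1,0,0],[0,0,-1.]])*R.from_euler('x',np.deg2rad(tilt))
def rel(grasp,Rg,s=None):  # from state: turn first, then shift, in row units
    s=s or manip.read_state(); R0=R.from_rotvec(s["tcp_rot"]); tcp=np.array(grasp)-Rg.apply([0,0,.147])
    w=(R0.inv()*Rg).as_rotvec()/(2*np.pi); d=tcp-s["tcp_pos"]
    print("turn",w.round(4),"shift(new axes)",(Rg.inv().apply(d)/.4).round(4),"shift(old axes)",(R0.inv().apply(d)/.4).round(4),"rows>=",np.ceil(max(np.linalg.norm(d)/.0417,np.linalg.norm(w)*360/7.16)))
E
python3 - <<'E'
from h import *
rel([.547,-.240,.255],goal(.015))
E
```

```text
turn [ 0.      0.     -0.2002] shift(new axes) [0.9257 0.8583 0.0068] shift(old axes) [ 1.1015 -0.6167  0.0068] rows>= 13.0
```

```bash

python3 -m jog '[[0.0734,-0.0411,0,0,0,0],[0.0734,-0.0411,0,0,0,0],[0.0734,-0.0411,0,0,0,0],[0.0734,-0.0411,0,0,0,0],[0.0734,-0.0411,0,0,0,0]]' 50
python3 -m jog '[[0.0734,-0.0411,0,0,0,0],[0.0734,-0.0411,0,0,0,0],[0.0734,-0.0411,0,0,0,0],[0.0734,-0.0411,0,0,0,0],[0.0734,-0.0411,0,0,0,0]]'
python3 -m jog '[[0.0734,-0.0411,0,0,0,0],[0.0734,-0.0411,0,0,0,0],[0.0734,-0.0411,0,0,0,0],[0.0734,-0.0411,0,0,0,0],[0.0734,-0.0411,0,0,0,0]]'
python3 -m jog '[[0,0,0,0,0,-0.0134],[0,0,0,0,0,-0.0134],[0,0,0,0,0,-0.0134],[0,0,0,0,0,-0.0134],[0,0,0,0,0,-0.0134]]'
python3 -m jog '[[0,0,0,0,0,-0.0134],[0,0,0,0,0,-0.0134],[0,0,0,0,0,-0.0134],[0,0,0,0,0,-0.0134],[0,0,0,0,0,-0.0134]]'
python3 -m jog '[[0,0,0,0,0,-0.0134],[0,0,0,0,0,-0.0134],[0,0,0,0,0,-0.0134],[0,0,0,0,0,-0.0132],[0,0,0,0,0,0]]'
python3 - <<'E'
from h import *
rel([.547,-.240,.135],goal(.015))
E
```

```text
time_s: 1.12
tcp_pos: [0.3226, -0.489, 0.4048]
tcp_rot: [3.099, 0.512, 0.0]
contact_force: [1.1, 0.2, 0.0]
grip_width: 0.649
time_s: 1.53
tcp_pos: [0.4352, -0.3639, 0.405]
tcp_rot: [3.099, 0.512, 0.0]
contact_force: [0.5, -0.4, -0.5]
grip_width: 0.568
time_s: 1.95
tcp_pos: [0.5477, -0.2388, 0.4049]
tcp_rot: [3.099, 0.512, 0.0]
contact_force: [-0.3, -0.3, 0.8]
grip_width: 0.565
time_s: 2.37
tcp_pos: [0.5469, -0.2401, 0.4047]
tcp_rot: [2.921, 1.155, -0.0]
contact_force: [-0.1, -0.1, -0.1]
grip_width: 0.564
time_s: 2.78
tcp_pos: [0.5468, -0.2402, 0.4048]
tcp_rot: [2.616, 1.74, 0.0]
contact_force: [-0.3, -0.3, 0.3]
grip_width: 0.567
time_s: 3.2
tcp_pos: [0.5467, -0.2403, 0.4047]
tcp_rot: [-2.29, -2.151, -0.0]
contact_force: [0.5, -0.6, -0.2]
grip_width: 0.566
turn [-0.     -0.     -0.0124] shift(new axes) [0.0007 0.0007 0.3068] shift(old axes) [0.0008 0.0006 0.3068] rows>= 3.0
```

```bash

python3 -m jog '[[0,0,0.06,0,0,-0.0124],[0,0,0.06,0,0,0],[0,0,0.06,0,0,0],[0,0,0.04,0,0,0],[0,0,0.04,0,0,0]]'
python3 -m jog '[[0,0,0.02,0,0,0],[0,0,0.02,0,0,0],[0,0,0.0068,0,0,0],[0,0,0,0,0,0],[0,0,0,0,0,0]]'
python3 - <<'E'
from h import *
rel([.547,-.240,.135],goal(.015)); f={}
o=[]
for n,x,y in(("top",370,165),("side",310,110)):
    im=viewer.grab_frame(n); o.append(cv2.resize(im[y:y+80,x:x+80],None,fx=5,fy=5,interpolation=cv2.INTER_CUBIC))
cv2.imwrite("pics/g1.png",np.hstack(o))
E
```

```text
time_s: 3.62
tcp_pos: [0.5465, -0.2401, 0.2995]
tcp_rot: [-2.21, -2.231, 0.001]
contact_force: [0.2, 0.5, -0.1]
grip_width: 0.568
time_s: 4.03
tcp_pos: [0.5471, -0.2402, 0.2826]
tcp_rot: [2.208, 2.234, 0.001]
contact_force: [-0.3, -0.5, 0.7]
grip_width: 0.57
turn [ 0.0001  0.0001 -0.0005] shift(new axes) [ 0.0005 -0.0003  0.0016] shift(old axes) [ 0.0005 -0.0003  0.0016] rows>= 1.0
```

View pics/g1.png

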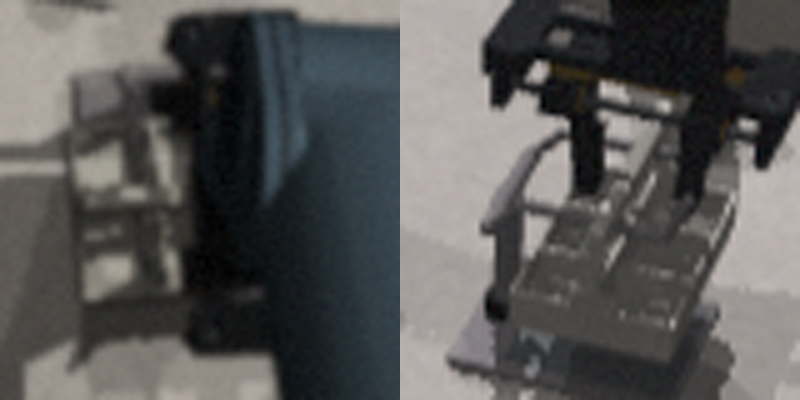

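```bash

python3 -m jog '[[0,0,0,0,0,0],[0,0,0,0,0,0],[0,0,0,0,0,0],[0,0,0,0,0,0],[0,0,0,0,0,0]]' 0
python3 -m jog '[[0,0,0,0,0,0],[0,0,0,0,0,0],[0,0,0,0,0,0],[0,0,0,0,0,0],[0,0,0,0,0,0]]'
sed -i 's/n\[2\]<=13/n[2]<=11/' plan.py
cat > path.py <<'E'
from plan import *
wp=[(-1,58,0),(0,67,0),(16,67,0),(24,68,6),(32,69,13),(40,72,19),(46,76,26),(52,82,30),(60,90,33),(68,100,33),(80,112,33),(92,124,33),(102,136,24),(108,142,12),(108,160,8),(108,180,0)]
H=224
def tcp(c): t=np.deg2rad(c[2]); return np.array([c[0]-H*np.sin(t),c[1]+H*np.cos(t)])
for a,b in zip(wp,wp[1:]):
    m=min(np.min(clear(np.array(a)+(np.array(b)-a)*f)) for f in np.linspace(0 if a[1]>58 else 1,1,9))
    d=tcp(b)-tcp(a);t=np.deg2rad(a[2]) # tool y=-stand x; tool z=-(handle dir)
    ty=np.array([-np.cos(t),-np.sin(t)]);tz=np.array([np.sin(t),-np.cos(t)])
    print(b,"clr",round(float(m),1),"dy",round(d@ty/400,4),"dz",round(d@tz/400,4),"wx",round((b[2]-a[2])/360,4))
E
python3 plan.py|awk '{print $4,$5,$6}'|sort|head -3; python3 path.py
```

```text
time_s: 4.55
tcp_pos: [0.547, -0.2402, 0.2821]
tcp_rot: [2.207, 2.235, 0.0]
contact_force: [1.7, 0.1, 0.3]
grip_width: 0.22
time_s: 4.97
tcp_pos: [0.5471, -0.2401, 0.2822]
tcp_rot: [2.207, 2.235, 0.001]
contact_force: [1.3, -0.5, 1.6]
grip_width: 0.129
  
[ 10. 112.6]
[ 10.3 114.6]
(0, 67, 0) clr 8.0 dy -0.0025 dz -0.0225 wx 0.0
(16, 67, 0) clr 7.9 dy -0.04 dz 0.0 wx 0.0
(24, 68, 6) clr 7.7 dy 0.0385 dz 0.0006 wx 0.0167
(32, 69, 13) clr 6.9 dy 0.0481 dz 0.0038 wx 0.0194
(40, 72, 19) clr 6.9 dy 0.0374 dz 0.0003 wx 0.0167
(46, 76, 26) clr 7.2 dy 0.0508 dz -0.0004 wx 0.0194
(52, 82, 30) clr 7.3 dy 0.019 dz -0.0055 wx 0.0111
(60, 90, 33) clr 4.3 dy 0.002 dz -0.0066 wx 0.0083
(68, 100, 33) clr 4.3 dy -0.0304 dz -0.0101 wx 0.0
(80, 112, 33) clr 5.9 dy -0.0415 dz -0.0088 wx 0.0
(92, 124, 33) clr 4.6 dy -0.0415 dz -0.0088 wx 0.0
(102, 136, 24) clr 2.9 dy -0.1249 dz -0.0046 wx -0.025
(108, 142, 12) clr 3.8 dy -0.1362 dz 0.0046 wx -0.0333
(108, 160, 8) clr 5.9 dy -0.0484 dz -0.0427 wx -0.0111
(108, 180, 0) clr 10.1 dy -0.0849 dz -0.0441 wx -0.0222
```

```bash

sed -i 's/^wp=.*/wp=[(-1,58,0),(0,67,0),(16,67,0),(24,68,6),(32,69,13),(40,72,19),(46,76,26),(52,82,30),(58,88,36),(68,98,38),(80,110,38),(91,121,38),(97,127,34),(102,132,27),(107,137,19),(110,142,12),(112,160,10),(116,180,0)]/' path.py; python3 path.py|tail -11
python3 -m jog '[[0,0,-0.0075,0,0,0],[0,0,-0.0075,0,0,0],[0,-0.0025,-0.0075,0,0,0],[0,0,0,0,0,0],[0,0,0,0,0,0]]'
python3 - <<'E'
from h import *
st()
E
```

```text
(52, 82, 30) clr 7.3 dy 0.019 dz -0.0055 wx 0.0111
(58, 88, 36) clr 6.4 dy 0.038 dz -0.0024 wx 0.0167
(68, 98, 38) clr 5.5 dy -0.0154 dz -0.0052 wx 0.0056
(80, 110, 38) clr 6.1 dy -0.0421 dz -0.0052 wx 0.0
(91, 121, 38) clr 7.1 dy -0.0386 dz -0.0047 wx 0.0
(97, 127, 34) clr 6.9 dy -0.0601 dz -0.0012 wx -0.0111
(102, 132, 27) clr 6.4 dy -0.0856 dz 0.0008 wx -0.0194
(107, 137, 19) clr 6.4 dy -0.0947 dz -0.0 wx -0.0222
(110, 142, 12) clr 6.4 dy -0.0794 dz -0.0052 wx -0.0194
(112, 160, 10) clr 7.8 dy -0.0338 dz -0.0426 wx -0.0056
(116, 180, 0) clr 13.8 dy -0.1158 dz -0.039 wx -0.0278
time_s: 5.38
tcp_pos: [0.5456, -0.2402, 0.291]
tcp_rot: [-2.208, -2.235, 0.0]
contact_force: [-0.2, 0.0, -3.2]
grip_width: 0.129
t 5.38 p [ 0.5456 -0.2402  0.291 ] R
 [[-0.012  1.    -0.   ]
 [ 1.     0.012 -0.   ]
 [-0.    -0.    -1.   ]] F [-0.2  0.  -3.2] w 11.3
```

```bash
cat > rows.py <<'E'
from path import *
import sys
w=wp[1:];L=[w[0]]
for a,b in zip(w,w[1:]):
    L+=[tuple((np.array(a)+b)/2),b]
o=[]
for i,(a,b) in enumerate(zip(L,L[1:])):
    d=tcp(b)-tcp(a);t=np.deg2rad(a[2]);ty=np.array([-np.cos(t),-np.sin(t)]);tz=np.array([np.sin(t),-np.cos(t)])
    o.append("[0,%.4f,%.4f,%.4f,0,0]"%(d@ty/400,d@tz/400,(b[2]-a[2])/360))
    if i%5==4: print(b); print("["+",".join(o)+"]");o=[]
print(b,o)
E
python3 rows.py|grep -v clr
```

```text
(np.float64(28.0), np.float64(68.5), np.float64(9.5))
[[0,-0.0200,0.0000,0.0000,0,0],[0,-0.0200,0.0000,0.0000,0,0],[0,0.0193,-0.0005,0.0083,0,0],[0,0.0193,0.0000,0.0083,0,0],[0,0.0241,0.0008,0.0097,0,0]]
(46, 76, 26)
[[0,0.0241,0.0015,0.0097,0,0],[0,0.0187,-0.0006,0.0083,0,0],[0,0.0187,-0.0001,0.0083,0,0],[0,0.0255,-0.0012,0.0097,0,0],[0,0.0253,-0.0007,0.0097,0,0]]
(np.float64(63.0), np.float64(93.0), np.float64(37.0))
[[0,0.0095,-0.0031,0.0056,0,0],[0,0.0094,-0.0028,0.0056,0,0],[0,0.0191,-0.0020,0.0083,0,0],[0,0.0189,-0.0014,0.0083,0,0],[0,-0.0077,-0.0027,0.0028,0,0]]
(91, 121, 38)
[[0,-0.0077,-0.0024,0.0028,0,0],[0,-0.0211,-0.0026,0.0000,0,0],[0,-0.0211,-0.0026,0.0000,0,0],[0,-0.0193,-0.0024,0.0000,0,0],[0,-0.0193,-0.0024,0.0000,0,0]]
(np.float64(104.5), np.float64(134.5), np.float64(23.0))
[[0,-0.0301,-0.0010,-0.0056,0,0],[0,-0.0300,-0.0013,-0.0056,0,0],[0,-0.0429,-0.0006,-0.0097,0,0],[0,-0.0427,-0.0012,-0.0097,0,0],[0,-0.0475,-0.0014,-0.0111,0,0]]
(112, 160, 10)
[[0,-0.0473,-0.0019,-0.0111,0,0],[0,-0.0398,-0.0036,-0.0097,0,0],[0,-0.0395,-0.0040,-0.0097,0,0],[0,-0.0169,-0.0214,-0.0028,0,0],[0,-0.0165,-0.0215,-0.0028,0,0]]
(116, 180, 0) ['[0,-0.0581,-0.0216,-0.0139,0,0]', '[0,-0.0560,-0.0223,-0.0139,0,0]']
```

```bash
cat > chk.py <<'E'
from h import *
import contextlib,io
from plan import clear
s=manip.read_state();Rm=R.from_rotvec(s["tcp_rot"]).as_matrix();th=np.degrees(np.arctan2(-Rm[0,2],-Rm[2,2]));b=s["tcp_pos"]+Rm[:,2]*.224
c=((.546-b[0])*1000,b[2]*1000,th if 0 else np.degrees(np.arctan2(Rm[0,2]*-1,-Rm[2,2])))
print("c",np.round(c,1),"clr",np.round(clear(c),1),"F",np.round(s["contact_force"],1),"j",np.round(s["joint_pos"],2))
E
python3 -m jog '[[0,-0.0200,0.0000,0.0000,0,0],[0,-0.0200,0.0000,0.0000,0,0],[0,0.0193,-0.0005,0.0083,0,0],[0,0.0193,0.0000,0.0083,0,0],[0,0.0241,0.0008,0.0097,0,0]]'
python3 chk.py
python3 -m jog '[[0,0.0241,0.0015,0.0097,0,0],[0,0.0187,-0.0006,0.0083,0,0],[0,0.0187,-0.0001,0.0083,0,0],[0,0.0255,-0.0012,0.0097,0,0],[0,0.0253,-0.0007,0.0097,0,0]]'
python3 -m jog '[[0,0,0,0,0,0],[0,0,0,0,0,0],[0,0,0,0,0,0],[0,0,0,0,0,0],[0,0,0,0,0,0]]'
python3 chk.py
python3 - <<'E'
from h import *
im=viewer.grab_frame("side"); cv2.imwrite("pics/g2.png",cv2.resize(im[100:200,300:400],None,fx=5,fy=5,interpolation=cv2.INTER_CUBIC))
E
```

```text
time_s: 5.8
tcp_pos: [0.5536, -0.2406, 0.2897]
tcp_rot: [-2.122, -2.146, 0.182]
contact_force: [0.6, 0.2, -2.7]
grip_width: 0.127
c [29.9 68.9  9.7] clr [ 6.6 35.1] F [ 0.6  0.2 -2.7] j [ 0.56  0.67 -0.34  1.67  0.3   1.03  0.1 ]
time_s: 6.22
tcp_pos: [0.5977, -0.2398, 0.2774]
tcp_rot: [-1.958, -1.982, 0.459]
contact_force: [-0.4, 0.4, -3.3]
grip_width: 0.125
time_s: 6.63
tcp_pos: [0.5974, -0.24, 0.2779]
tcp_rot: [-1.961, -1.983, 0.456]
contact_force: [-0.4, 1.0, -2.2]
grip_width: 0.13
c [46.3 76.4 25.9] clr [ 7.8 27. ] F [-0.4  1.  -2.2] j [ 0.46  0.81 -0.29  1.44  0.31  1.38  0.09]
```

View pics/g2.png

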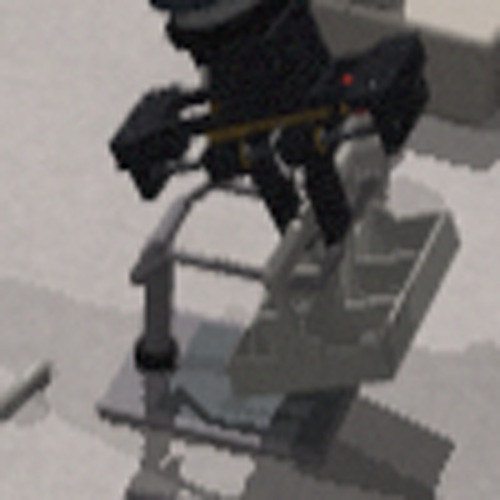

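The carrier is tilted 26°, the tracking is exact and the forces are low, so I'll carry on along the path.

```bash

python3 -m jog '[[0,0.0095,-0.0031,0.0056,0,0],[0,0.0094,-0.0028,0.0056,0,0],[0,0.0191,-0.0020,0.0083,0,0],[0,0.0189,-0.0014,0.0083,0,0],[0,-0.0077,-0.0027,0.0028,0,0]]'
python3 chk.py
python3 -m jog '[[0,-0.0077,-0.0024,0.0028,0,0],[0,-0.0211,-0.0026,0,0,0],[0,-0.0211,-0.0026,0,0,0],[0,-0.0193,-0.0024,0,0,0],[0,-0.0193,-0.0024,0,0,0]]'
python3 -m jog '[[0,0,0,0,0,0],[0,0,0,0,0,0],[0,0,0,0,0,0],[0,0,0,0,0,0],[0,0,0,0,0,0]]'
python3 chk.py
```

```text
time_s: 7.1
tcp_pos: [0.6181, -0.2386, 0.2707]
tcp_rot: [-1.838, -1.863, 0.623]
contact_force: [-1.2, -0.5, -3.5]
grip_width: 0.129
c [62.8 92.  37.1] clr [ 5.3 16.4] F [-1.2 -0.5 -3.5] j [ 0.41  0.91 -0.26  1.3   0.32  1.61  0.1 ]
time_s: 7.52
tcp_pos: [0.5918, -0.2399, 0.2991]
tcp_rot: [-1.831, -1.853, 0.636]
contact_force: [0.1, -1.0, -2.6]
grip_width: 0.128
time_s: 7.93
tcp_pos: [0.5928, -0.2394, 0.2972]
tcp_rot: [-1.829, -1.853, 0.637]
contact_force: [-0.0, -0.3, -2.9]
grip_width: 0.132
c [ 91.  120.6  38. ] clr [11.4 30. ] F [-0.  -0.3 -2.9] j [ 0.43  0.84 -0.26  1.36  0.32  1.62  0.1 ]
```

```bash

python3 -m jog '[[0,-0.0301,-0.0010,-0.0056,0,0],[0,-0.0300,-0.0013,-0.0056,0,0],[0,-0.0429,-0.0006,-0.0097,0,0],[0,-0.0427,-0.0012,-0.0097,0,0],[0,-0.0475,-0.0014,-0.0111,0,0]]'
python3 chk.py
python3 -m jog '[[0,-0.0473,-0.0019,-0.0111,0,0],[0,-0.0398,-0.0036,-0.0097,0,0],[0,-0.0395,-0.0040,-0.0097,0,0],[0,-0.0169,-0.0214,-0.0028,0,0],[0,-0.0165,-0.0215,-0.0028,0,0]]'
python3 chk.py
python3 -m jog '[[0,-0.0581,-0.0216,-0.0139,0,0],[0,-0.0560,-0.0223,-0.0139,0,0],[0,0,-0.02,0,0,0],[0,0,0,0,0,0],[0,0,0,0,0,0]]'
python3 chk.py
python3 - <<'E'
from h import *
Rg=goal(.125)
rel([.513,-.0145,.26+.077],Rg); st()
im=viewer.grab_frame("side"); cv2.imwrite("pics/g3.png",im[80:260,280:460])
E
```

```text
time_s: 8.35
tcp_pos: [0.5286, -0.24, 0.3406]
tcp_rot: [-1.991, -2.017, 0.406]
contact_force: [-0.6, 0.2, -2.5]
grip_width: 0.127
c [104.2 134.1  22.8] clr [ 6.2 74.6] F [-0.6  0.2 -2.5] j [ 0.53  0.62 -0.32  1.62  0.29  1.33  0.12]
time_s: 8.77
tcp_pos: [0.4718, -0.2411, 0.3812]
tcp_rot: [-2.118, -2.143, 0.187]
contact_force: [-0.3, -0.9, -2.4]
grip_width: 0.13
c [113.  160.6  10. ] clr [ 14.9 111.1] F [-0.3 -0.9 -2.4] j [ 0.65  0.43 -0.36  1.8   0.23  1.11  0.2 ]
time_s: 9.18
tcp_pos: [0.4308, -0.2415, 0.4126]
tcp_rot: [2.206, 2.235, 0.001]
contact_force: [0.1, -0.7, -2.9]
grip_width: 0.128
c [ 1.148e+02  1.886e+02 -1.000e-01] clr [ 35.6 151.7] F [ 0.1 -0.7 -2.9] j [ 0.76  0.29 -0.4   1.92  0.14  0.96  0.31]
turn [ 0.0002  0.0001 -0.0178] shift(new axes) [ 0.5375  0.2746 -0.1784] shift(old axes) [ 0.5648  0.213  -0.1783] rows>= 7.0
t 9.18 p [ 0.4308 -0.2415  0.4126] R
 [[-0.013  1.     0.001]
 [ 1.     0.013 -0.   ]
 [-0.     0.001 -1.   ]] F [ 0.1 -0.7 -2.9] w 11.3
```

View pics/g3.png

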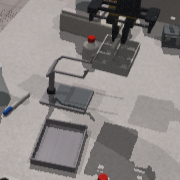

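```bash

python3 -m jog '[[0.057,0.0213,0,0,0,0],[0.057,0.0213,0,0,0,0],[0.057,0.0213,0,0,0,0],[0.057,0.0213,0,0,0,0],[0.057,0.0213,0,0,0,0]]'
python3 -m jog '[[0.057,0.0213,0,0,0,0],[0.057,0.0213,0,0,0,0],[0.057,0.0213,0,0,0,0],[0.056,0.0213,0,0,0,0],[0.056,0.0213,0,0,0,-0.0178]]'
python3 -m jog '[[0,0,0.08,0,0,0],[0,0,0.08,0,0,0],[0,0,0.06,0,0,0],[0,0,0.04,0,0,0],[0,0,0,0,0,0]]'
python3 - <<'E'
from h import *
rel([.513,-.0145,.10+.077],goal(.125))
s=st();Rm=R.from_rotvec(s["tcp_rot"]);b=s["tcp_pos"]+Rm.as_matrix()[:,2]*.224; print("carrier",b)
ims={n:viewer.grab_frame(n) for n in("top","side")}
for n in ims: cv2.imwrite(f"pics/{n}4.png",ims[n])
a=cv2.resize(ims["top"][180:260,290:380],None,fx=4.4,fy=4.4,interpolation=cv2.INTER_CUBIC)
k=5;x,y=295,150;c=cv2.resize(ims["side"][y:y+110,x:x+80],None,fx=k,fy=k,interpolation=cv2.INTER_CUBIC)
# predicted carrier box overlay
yaw=np.arctan2(Rm.as_matrix()[1,1],Rm.as_matrix()[0,1])
P=R.from_euler('z',yaw).apply(np.array([(-52,-76,0),(52,-76,0),(52,76,0),(-52,76,0),(-52,-76,0)])*1e-3)+b
u=((proj("side",P)-[x,y]+.5)*k).astype(int);cv2.polylines(c,[u.reshape(-1,1,2)],False,(0,0,255),1)
P=R.from_euler('z',.125).apply(np.array([(-63,-88,22),(63,-88,22),(63,88,22),(-63,88,22),(-63,-88,22)])*1e-3)+[.513,-.0145,0]
u=((proj("side",P)-[x,y]+.5)*k).astype(int);cv2.polylines(c,[u.reshape(-1,1,2)],False,(255,0,0),1)
o=np.zeros((550,800,3),np.uint8);o[:a.shape[0],:a.shape[1]]=a;o[:550,400:]=c;cv2.imwrite("pics/g4.png",o)
E
```

```text
time_s: 9.65
tcp_pos: [0.4722, -0.1252, 0.4112]
tcp_rot: [-2.205, -2.236, -0.001]
contact_force: [0.9, -0.2, -2.1]
grip_width: 0.128
time_s: 10.07
tcp_pos: [0.5132, -0.0111, 0.4113]
tcp_rot: [-2.077, -2.356, -0.0]
contact_force: [-0.6, -0.7, -3.6]
grip_width: 0.129
time_s: 10.48
tcp_pos: [0.5114, -0.0125, 0.3039]
tcp_rot: [-2.073, -2.353, 0.006]
contact_force: [-1.9, 0.3, -3.1]
grip_width: 0.129
turn [-0.0011 -0.0003  0.0002] shift(new axes) [-0.0056  0.0034 -0.0502] shift(old axes) [-0.0055  0.0031 -0.0503] rows>= 1.0
t 10.48 p [ 0.5114 -0.0125  0.3039] R
 [[-0.126  0.992 -0.007]
 [ 0.992  0.126  0.001]
 [ 0.002 -0.007 -1.   ]] F [-1.9  0.3 -3.1] w 11.4
carrier [ 0.50981544 -0.01227477  0.07990559]
```

View pics/g4.png

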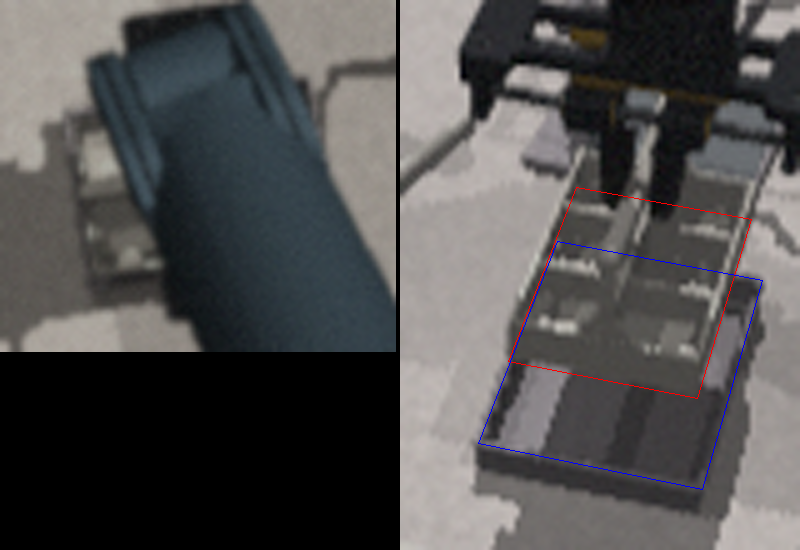

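```bash

python3 -m jog '[[-0.0055,0.003,0.03,-0.0011,0,0],[0,0,0.04,0,0,0],[0,0,0.04,0,0,0],[0,0,0.02,0,0,0],[0,0,0,0,0,0]]'
python3 - <<'E'
from h import *
rel([.513,-.0145,.003+.077],goal(.125))
E
python3 -m jog '[[0,0,0.01,0,0,0],[0,0,0.01,0,0,0],[0,0,0.01,0,0,0],[0,0,0.01,0,0,0],[0,0,0,0,0,0]]'
python3 - <<'E'
from h import *
rel([.513,-.0145,.003+.077],goal(.125))
E
```

```text
time_s: 11.0
tcp_pos: [0.5141, -0.0151, 0.2555]
tcp_rot: [2.076, 2.352, 0.008]
contact_force: [-0.6, 0.9, -2.5]
grip_width: 0.131
turn [ 0.0011 -0.     -0.0001] shift(new axes) [ 0.0019 -0.0025  0.0713] shift(old axes) [ 0.0019 -0.003   0.0713] rows>= 1.0
time_s: 11.42
tcp_pos: [0.5139, -0.0154, 0.2395]
tcp_rot: [2.076, 2.351, 0.009]
contact_force: [-0.2, 0.5, -2.2]
grip_width: 0.126
turn [ 0.0012  0.     -0.0001] shift(new axes) [ 0.0024 -0.0019  0.0313] shift(old axes) [ 0.0024 -0.0022  0.0313] rows>= 1.0
```

```bash

python3 -m jog '[[0.0015,-0.0022,0.008,0.0012,0,0],[0,0,0.008,0,0,0],[0,0,0.005,0,0,0],[0,0,0.005,0,0,0],[0,0,0,0,0,0]]'
python3 -m jog '[[0,0,0.0025,0,0,0],[0,0,0.0025,0,0,0],[0,0,0.0015,0,0,0],[0,0,0,0,0,0],[0,0,0,0,0,0]]'
python3 - <<'E'
from h import *
rel([.513,-.0145,.003+.077],goal(.125))
E
```

```text
time_s: 11.83
tcp_pos: [0.513, -0.0148, 0.2292]
tcp_rot: [2.079, 2.355, -0.0]
contact_force: [0.9, 0.6, -2.7]
grip_width: 0.126
time_s: 12.25
tcp_pos: [0.5132, -0.0148, 0.2271]
tcp_rot: [2.079, 2.355, 0.001]
contact_force: [0.5, 0.6, -2.3]
grip_width: 0.13
turn [ 0.0001  0.     -0.0001] shift(new axes) [ 0.0009 -0.0004  0.0001] shift(old axes) [ 0.0009 -0.0004  0.0001] rows>= 1.0
```

```bash

python3 -m jog '[[0,0,0.002,0,0,0],[0,0,0,0,0,0],[0,0,0.0015,0,0,0],[0,0,0,0,0,0],[0,0,0,0,0,0]]'
python3 -m jog '[[0,0,0.001,0,0,0],[0,0,0,0,0,0],[0,0,0.001,0,0,0],[0,0,0,0,0,0],[0,0,0,0,0,0]]'
```

```text
time_s: 12.67
tcp_pos: [0.5139, -0.0147, 0.2262]
tcp_rot: [2.078, 2.354, 0.003]
contact_force: [2.5, 0.2, 3.8]
grip_width: 0.126
time_s: 13.08
tcp_pos: [0.5139, -0.0147, 0.2262]
tcp_rot: [2.078, 2.353, 0.003]
contact_force: [-0.8, -0.4, 14.3]
grip_width: 0.131
```

```bash

python3 -m jog '[[0,0,0,0,0,0],[0,0,0,0,0,0],[0,0,0,0,0,0],[0,0,0,0,0,0],[0,0,0,0,0,0]]' 50
python3 -m jog '[[0,0,-0.03,0,0,0],[0,0,-0.06,0,0,0],[0,0,-0.09,0,0,0],[0,0,-0.09,0,0,0],[0,0,-0.09,0,0,0]]' 60
python3 -m jog '[[-0.09,0,-0.06,0,0,0],[-0.09,0,0,0,0,0],[-0.09,0,0,0,0,0],[-0.09,0,0,0,0,0],[-0.09,0,0,0,0,0]]'
python3 -m jog '[[-0.09,0,0,0,0,0],[-0.09,0,0,0,0,0],[0,0,0,0,0,0],[0,0,0,0,0,0],[0,0,0,0,0,0]]'
cat > look.py <<'E'
from h import *
import sys
from scipy.optimize import least_squares as LS
tag=sys.argv[1]
ims={n:viewer.grab_frame(n) for n in("top","side")}
for n in ims: cv2.imwrite(f"pics/{n}{tag}.png",ims[n])
pts={}
for n,(x,y,w,h) in {"top":(215,175,80,100),"side":(235,235,130,105)}.items():
    m=(ims[n].max(2)<45).astype(np.uint8)[y:y+h,x:x+w]; N,_,q,c=cv2.connectedComponentsWithStats(m)
    pts[n]=[c[i]+[x,y] for i in range(1,N) if 25<q[i,4]<220]; print(n,[int(q[i,4]) for i in range(1,N)])
for u in pts["top"]:
    b=min((np.linalg.norm(proj("side",atz("top",u,.016))[0]-v),i) for i,v in enumerate(pts["side"]))
    X,e=tri(pts["side"][b[1]],u); print("stopper",u.round(1),X.round(4),"gap",round(e,4),"dpx",round(b[0],1))
E
python3 look.py 5
python3 - <<'E'
from h import *
st()
o=np.zeros((450,800,3),np.uint8)
for n,x,y,w,h,k,X in(("top",295,185,80,70,5,0),("side",300,180,80,75,5,400)):
    im=cv2.resize(cv2.imread(f"pics/{n}5.png")[y:y+h,x:x+w],None,fx=k,fy=k,interpolation=cv2.INTER_CUBIC)
    for z,A,B in((3,52,76),(29,52,76)):
        P=R.from_euler('z',.125).apply(np.array([(-A,-B,0),(A,-B,0),(A,B,0),(-A,B,0),(-A,-B,0)])*1e-3)+[.5135,-.0147,z*1e-3]
        u=((proj(n,P)-[x,y]+.5)*k).astype(int);cv2.polylines(im,[u.reshape(-1,1,2)],False,(0,0,255),1)
    o[:im.shape[0],X:X+im.shape[1]]=im
cv2.imwrite("pics/g5.png",o)
E
```

```text
time_s: 13.5
tcp_pos: [0.5128, -0.0149, 0.2245]
tcp_rot: [-2.079, -2.355, 0.0]
contact_force: [0.1, 0.3, 0.5]
grip_width: 0.484
time_s: 13.92
tcp_pos: [0.5125, -0.0146, 0.371]
tcp_rot: [-2.078, -2.356, -0.0]
contact_force: [1.3, -0.4, -0.1]
grip_width: 0.685
time_s: 14.33
tcp_pos: [0.5349, -0.1937, 0.3931]
tcp_rot: [2.078, 2.354, 0.001]
contact_force: [0.3, -0.3, 0.8]
grip_width: 0.681
time_s: 14.75
tcp_pos: [0.544, -0.2626, 0.3923]
tcp_rot: [-2.078, -2.356, -0.002]
contact_force: [-0.2, -0.2, -0.1]
grip_width: 0.683
top [49, 47, 47, 47, 50, 46, 4]
side [103, 107, 117, 115, 123, 128, 8]
stopper [270.6 198.2] [0.5955 0.1879 0.0125] gap 0.0017 dpx 1.1
stopper [242.6 199.8] [0.593  0.2774 0.0123] gap 0.0019 dpx 1.3
stopper [240.3 222. ] [0.5227 0.2849 0.0125] gap 0.0019 dpx 1.3
stopper [271.7 225.1] [0.5099 0.1856 0.012 ] gap 0.0015 dpx 1.3
stopper [270.2 247.8] [0.4392 0.1915 0.0113] gap 0.001 dpx 1.4
stopper [238.7 251.9] [0.4292 0.2906 0.0121] gap 0.0012 dpx 1.3
t 14.85 p [ 0.5443 -0.2616  0.3923] R
 [[-0.127  0.992  0.001]
 [ 0.992  0.127  0.001]
 [ 0.001  0.001 -1.   ]] F [-0.3  0.2 -0. ] w 60.0
```

View pics/g5.png

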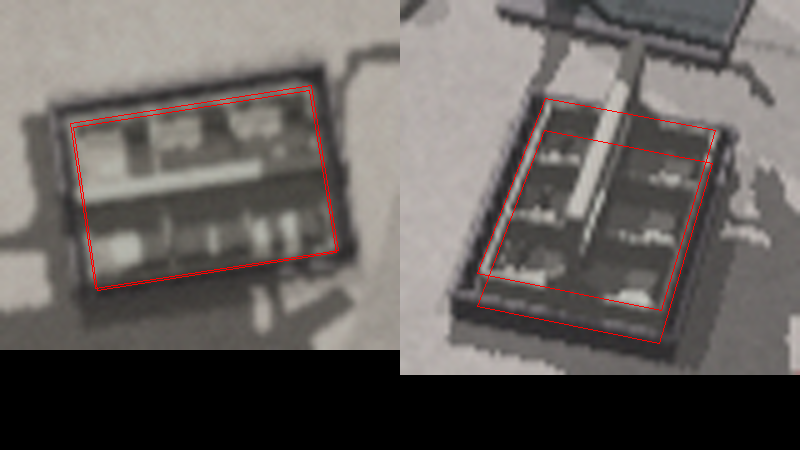

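```bash
cat > nx.py <<'E'
from h import *
import sys
Y=.125; C=np.array([.514,-.014])
RG=goal(Y+np.pi/2)
cells={f"{a}{b}":C+R.from_euler('z',Y).apply([(-.028,.028)[a],(-.0497,0,.0497)[b],0])[:2] for a in(0,1) for b in(0,1,2)}
def to(xy,tipz,s=None): rel([xy[0],xy[1],tipz+.019],RG,s)
E
python3 - <<'E'
from nx import *
for n,l in(("top",[(387.4,204.6)]),("side",[])):
    P=R.from_euler('z',Y).apply(np.array([(0,-76,87),(0,76,87)])*1e-3)+[C[0],C[1],0]
    u=proj(n,P); x,y,o=(295,185,0) if n=="top" else (300,180,400); print(n,((u-[x,y]+.5)*5+[o,0]).round(0).tolist())
print({k:v.round(4).tolist() for k,v in cells.items()})
to([.5955,.1879],.134); print(manip.read_state()["joint_pos"])
E
```

```text
top [[329.0, 158.0], [77.0, 198.0]]
side [[634.0, 40.0], [572.0, 216.0]]
{'00': [0.4924, -0.0668], '01': [0.4862, -0.0175], '02': [0.48, 0.0318], '10': [0.548, -0.0598], '11': [0.5418, -0.0105], '12': [0.5356, 0.0388]}
turn [ 2.000e-04  0.000e+00 -2.497e-01] shift(new axes) [-0.2672  1.0991  0.2309] shift(old axes) [1.0984 0.2691 0.2319] rows>= 13.0
[ 0.69100303  0.50938678 -0.43702372  1.65807365  0.24221919  1.02776024
  0.30377809]
```

```bash

python3 -m jog '[[0.0732,0.0179,0,0,0,0],[0.0732,0.0179,0,0,0,0],[0.0732,0.0179,0,0,0,0],[0.0732,0.0179,0,0,0,0],[0.0732,0.0179,0,0,0,0]]' 50
python3 -m jog '[[0.0732,0.0179,0,0,0,0],[0.0732,0.0179,0,0,0,0],[0.0732,0.0179,0,0,0,0],[0.0732,0.0179,0,0,0,0],[0.0732,0.0179,0,0,0,0]]'
python3 -m jog '[[0.0732,0.0179,0,0,0,0],[0.0732,0.0179,0,0,0,0],[0.0732,0.0179,0,0,0,0],[0.0732,0.0179,0,0,0,0],[0.0732,0.0179,0,0,0,0]]'
python3 -m jog '[[0,0,0,0,0,-0.0165],[0,0,0,0,0,-0.0165],[0,0,0,0,0,-0.0165],[0,0,0,0,0,-0.0165],[0,0,0,0,0,-0.0165]]'
python3 -m jog '[[0,0,0,0,0,-0.0165],[0,0,0,0,0,-0.0165],[0,0,0,0,0,-0.0165],[0,0,0,0,0,-0.0165],[0,0,0,0,0,-0.0165]]'
python3 -m jog '[[0,0,0.03,0,0,-0.0165],[0,0,0.03,0,0,-0.0165],[0,0,0.05,0,0,-0.0165],[0,0,0.05,0,0,-0.0165],[0,0,0,0,0,-0.0165]]'
python3 - <<'E'
from nx import *
to([.5955,.1879],.019); s=manip.read_state();print(s["joint_pos"])
E
```

```text
time_s: 15.27
tcp_pos: [0.5612, -0.1108, 0.3924]
tcp_rot: [2.076, 2.357, 0.001]
contact_force: [0.8, 0.2, -0.4]
grip_width: 0.566
time_s: 15.68
tcp_pos: [0.5781, 0.0389, 0.3924]
tcp_rot: [2.076, 2.358, 0.001]
contact_force: [0.2, 0.1, -0.4]
grip_width: 0.571
time_s: 16.1
tcp_pos: [0.5952, 0.1885, 0.3924]
tcp_rot: [2.076, 2.358, 0.001]
contact_force: [0.7, -0.1, 0.4]
grip_width: 0.567
time_s: 16.52
tcp_pos: [0.5952, 0.1872, 0.3923]
tcp_rot: [1.395, 2.815, 0.001]
contact_force: [0.1, 0.5, 0.2]
grip_width: 0.566
time_s: 16.93
tcp_pos: [0.5952, 0.187, 0.3924]
tcp_rot: [0.627, 3.078, 0.0]
contact_force: [0.0, 0.2, -0.3]
grip_width: 0.568
time_s: 17.35
tcp_pos: [0.5942, 0.186, 0.3246]
tcp_rot: [0.182, -3.132, 0.003]
contact_force: [-0.8, -0.6, -1.1]
grip_width: 0.568
turn [-0.0002 -0.0007 -0.0014] shift(new axes) [-0.0038  0.0042  0.3491] shift(old axes) [-0.0053  0.0048  0.3491] rows>= 4.0
[ 0.17370676  0.73288109 -0.81820038  1.64125221  0.60087532  1.04188226
  0.8543156 ]
```

```bash

python3 -m jog '[[-0.002,0.002,0.06,0,0,-0.0014],[0,0,0.06,0,0,0],[0,0,0.06,0,0,0],[0,0,0.06,0,0,0],[0,0,0,0,0,0]]' 50
python3 - <<'E'
from nx import *
to([.5955,.1879],.019)
im=np.hstack([cv2.resize(viewer.grab_frame(n)[y:y+100,x:x+100],None,fx=4,fy=4,interpolation=cv2.INTER_CUBIC) for n,x,y in(("top",215,175),("side",250,215))])
cv2.imwrite("pics/g6.png",im)
E
```

```text
time_s: 17.77
tcp_pos: [0.5946, 0.1866, 0.2281]
tcp_rot: [0.188, -3.13, 0.003]
contact_force: [-0.2, -0.9, -0.5]
grip_width: 0.569
turn [-0.0003 -0.001  -0.0008] shift(new axes) [-0.0026  0.0028  0.1076] shift(old axes) [-0.0033  0.003   0.1076] rows>= 2.0
```

View pics/g6.png

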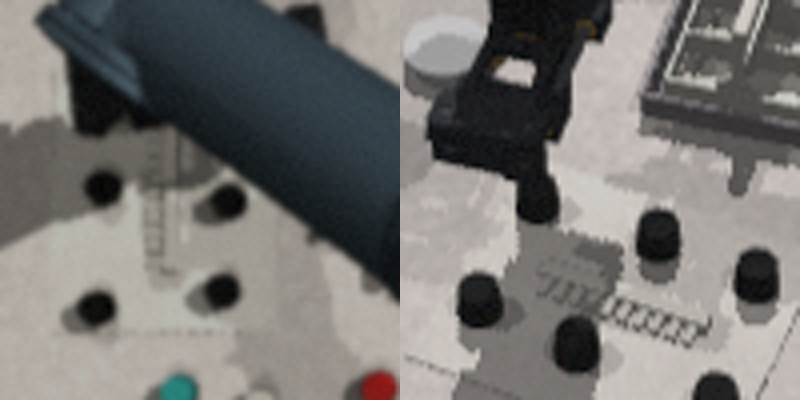

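```bash

python3 -m jog '[[-0.003,0.003,0.04,0,0,0],[0,0,0.04,0,0,0],[0,0,0.02,0,0,0],[0,0,0.007,0,0,0],[0,0,0,0,0,0]]'
python3 - <<'E'
from nx import *
to([.5955,.1879],.019)
E
python3 -m jog '[[0,0,0,0,0,0],[0,0,0,0,0,0],[0,0,0,0,0,0],[0,0,0,0,0,0],[0,0,0,0,0,0]]' 0
python3 -m jog '[[0,0,0,0,0,0],[0,0,0,0,0,0],[0,0,-0.02,0,0,0],[0,0,-0.06,0,0,0],[0,0,-0.06,0,0,0]]' 0
python3 -m jog '[[0,0,-0.06,0,0,0],[0,0,-0.06,0,0,0],[0,0,-0.04,0,0,0],[0,0,0,0,0,0],[0,0,0,0,0,0]]' 
python3 - <<'E'
from nx import *
to(cells['10'],.134)
E
```

```text
time_s: 18.28
tcp_pos: [0.5977, 0.1876, 0.1882]
tcp_rot: [0.184, -3.135, 0.001]
contact_force: [-0.3, -0.6, 0.5]
grip_width: 0.565
turn [-0.0001 -0.0002 -0.0012] shift(new axes) [0.0055 0.0013 0.0081] shift(old axes) [0.0055 0.0013 0.0081] rows>= 1.0
time_s: 18.7
tcp_pos: [0.5984, 0.1878, 0.1896]
tcp_rot: [-0.184, 3.135, 0.0]
contact_force: [-0.2, 0.2, 1.2]
grip_width: 0.259
time_s: 19.12
tcp_pos: [0.5975, 0.1875, 0.2451]
tcp_rot: [0.185, -3.134, 0.001]
contact_force: [0.2, 0.1, -0.1]
grip_width: 0.261
time_s: 19.53
tcp_pos: [0.5982, 0.1877, 0.3097]
tcp_rot: [-0.184, 3.134, -0.0]
contact_force: [0.5, -0.9, -0.0]
grip_width: 0.262
turn [-0.      0.0003 -0.0013] shift(new axes) [ 0.2016 -0.5983  0.0242] shift(old axes) [ 0.1969 -0.5999  0.024 ] rows>= 7.0
```

Width 23 mm with the tips only about 2.5 mm into the stopper is a marginal grip, so I'll set it back down and regrip deeper.

```bash

python3 -m jog '[[0,0,0.04,0,0,0],[0,0,0.06,0,0,0],[0,0,0.06,0,0,0],[0,0,0.06,0,0,0],[0,0,0.04,0,0,0]]'
python3 -m jog '[[0,0,0.02,0,0,0],[0,0,0.013,0,0,0],[0,0,0.005,0,0,0],[0,0,0,0,0,0],[0,0,0,0,0,0]]'
python3 -m jog '[[0,0,0,0,0,0],[0,0,0,0,0,0],[0,0,0,0,0,0],[0,0,0,0,0,0],[0,0,0,0,0,0]]' 50
python3 - <<'E'
from nx import *
to([.5955,.1879],.018);st()
E
```

```text
time_s: 19.95
tcp_pos: [0.5963, 0.1869, 0.2001]
tcp_rot: [0.185, -3.131, 0.003]
contact_force: [0.5, 0.1, -0.4]
grip_width: 0.264
time_s: 20.37
tcp_pos: [0.5984, 0.1881, 0.1905]
tcp_rot: [-0.184, 3.134, 0.001]
contact_force: [0.8, 0.7, -0.2]
grip_width: 0.259
time_s: 20.78
tcp_pos: [0.5982, 0.1878, 0.1901]
tcp_rot: [-0.184, 3.135, -0.0]
contact_force: [-0.8, -0.7, -1.5]
grip_width: 0.565
turn [-0.      0.0001 -0.0012] shift(new axes) [0.0067 0.0011 0.0151] shift(old axes) [0.0067 0.0011 0.0151] rows>= 1.0
t 20.78 p [0.5982 0.1878 0.1901] R
 [[-0.993 -0.117  0.001]
 [-0.117  0.993  0.   ]
 [-0.001 -0.    -1.   ]] F [-0.8 -0.7 -1.5] w 49.8
```

```bash

python3 -m jog '[[0.0067,0.001,0.005,0,0,-0.0012],[0,0,0.01,0,0,0],[0,0,0,0,0,0],[0,0,0,0,0,0],[0,0,0,0,0,0]]'
python3 -m jog '[[0,0,0,0,0,0],[0,0,0,0,0,0],[0,0,0,0,0,0],[0,0,0,0,0,0],[0,0,0,0,0,0]]' 0
python3 -m jog '[[0,0,0,0,0,0],[0,0,0,0,0,0],[0,0,-0.02,0,0,0],[0,0,-0.06,0,0,0],[0,0,-0.06,0,0,0]]' 0
python3 -m jog '[[0,0,-0.06,0,0,0],[0,0,-0.06,0,0,0],[0,0,-0.03,0,0,0],[0,0,0,0,0,0],[0,0,0,0,0,0]]' 
python3 - <<'E'
from nx import *
to(cells['10'],.134)
E
```

```text
time_s: 21.2
tcp_pos: [0.5954, 0.1879, 0.1838]
tcp_rot: [-0.196, 3.135, -0.0]
contact_force: [-0.4, 0.3, -0.6]
grip_width: 0.567
time_s: 21.62
tcp_pos: [0.5955, 0.1879, 0.184]
tcp_rot: [-0.196, 3.135, -0.0]
contact_force: [-0.1, -0.5, 0.0]
grip_width: 0.287
time_s: 22.03
tcp_pos: [0.5949, 0.1877, 0.2402]
tcp_rot: [0.196, -3.134, 0.001]
contact_force: [0.1, 0.7, 0.1]
grip_width: 0.29
time_s: 22.45
tcp_pos: [0.5953, 0.1877, 0.2999]
tcp_rot: [-0.196, 3.134, -0.001]
contact_force: [-0.2, 0.2, -0.1]
grip_width: 0.288
turn [-0.0001  0.0002 -0.    ] shift(new axes) [ 1.946e-01 -5.992e-01 -1.000e-04] shift(old axes) [ 1.944e-01 -5.993e-01 -1.000e-04] rows>= 7.0
```

```bash

python3 -m jog '[[0.0194,-0.06,0,0,0,0],[0.0194,-0.06,0,0,0,0],[0.0194,-0.06,0,0,0,0],[0.0194,-0.06,0,0,0,0],[0.0194,-0.06,0,0,0,0]]'
python3 -m jog '[[0.0194,-0.06,0,0,0,0],[0.0194,-0.06,0,0,0,0],[0.0194,-0.06,0,0,0,0],[0.0194,-0.06,0,0,0,0],[0.0194,-0.0593,0,0,0,0]]'
python3 -m jog '[[0,0,0.04,0,0,0],[0,0,0.05,0,0,0],[0,0,0.05,0,0,0],[0,0,0.03,0,0,0],[0,0,0,0,0,0]]'
python3 -m jog '[[0,0,0,0,0,0],[0,0,0,0,0,0],[0,0,0,0,0,0],[0,0,0,0,0,0],[0,0,0,0,0,0]]'
python3 - <<'E'
from nx import *
to(cells['10'],.031)
E
```

```text
time_s: 22.87
tcp_pos: [0.5708, 0.0625, 0.298]
tcp_rot: [0.196, -3.133, 0.0]
contact_force: [-0.3, -1.0, -0.6]
grip_width: 0.287
time_s: 23.28
tcp_pos: [0.5471, -0.0611, 0.2981]
tcp_rot: [0.196, -3.133, -0.001]
contact_force: [0.8, -0.1, -0.1]
grip_width: 0.284
time_s: 23.7
tcp_pos: [0.5465, -0.0598, 0.2284]
tcp_rot: [0.196, -3.13, -0.001]
contact_force: [-0.0, -0.2, 0.6]
grip_width: 0.284
time_s: 24.12
tcp_pos: [0.5485, -0.0597, 0.2326]
tcp_rot: [-0.196, 3.134, -0.001]
contact_force: [0.1, -0.4, 0.0]
grip_width: 0.286
turn [-0.0001  0.0003 -0.    ] shift(new axes) [ 0.0014 -0.0002  0.089 ] shift(old axes) [ 0.0016 -0.0002  0.089 ] rows>= 1.0
```

```bash

python3 -m jog '[[0.001,0,0.03,0,0,0],[0,0,0.03,0,0,0],[0,0,0.02,0,0,0],[0,0,0.009,0,0,0],[0,0,0,0,0,0]]'
python3 -m jog '[[0,0,0,0,0,0],[0,0,0,0,0,0],[0,0,0,0,0,0],[0,0,0,0,0,0],[0,0,0,0,0,0]]'
python3 -m jog '[[0,0,0,0,0,0],[0,0,0,0,0,0],[0,0,0,0,0,0],[0,0,0,0,0,0],[0,0,0,0,0,0]]' 36
python3 -m jog '[[0,0,-0.03,0,0,0],[0,0,-0.06,0,0,0],[0,0,-0.07,0,0,0],[0,0,-0.07,0,0,0],[0,0,-0.0275,0,0,0]]'
python3 - <<'E'
from nx import *
to([.593,.2774],.134)
E
```

```text
time_s: 24.53
tcp_pos: [0.5473, -0.0595, 0.195]
tcp_rot: [0.197, -3.134, -0.001]
contact_force: [-0.4, 1.4, 0.4]
grip_width: 0.287
time_s: 24.95
tcp_pos: [0.548, -0.0598, 0.1966]
tcp_rot: [-0.196, 3.134, -0.0]
contact_force: [0.5, -0.7, -0.1]
grip_width: 0.288
time_s: 25.37
tcp_pos: [0.5479, -0.0597, 0.1964]
tcp_rot: [-0.196, 3.135, -0.0]
contact_force: [0.3, 0.1, 0.0]
grip_width: 0.411
time_s: 25.78
tcp_pos: [0.5488, -0.0592, 0.3035]
tcp_rot: [-0.196, 3.13, -0.001]
contact_force: [1.9, 0.3, -0.8]
grip_width: 0.413
turn [-0.0002  0.0008  0.0001] shift(new axes) [-0.2145  0.8211  0.0086] shift(old axes) [-0.2147  0.8211  0.009 ] rows>= 9.0
```

```bash

python3 -m jog '[[-0.0215,0.0821,0,0,0,0],[-0.0215,0.0821,0,0,0,0],[-0.0215,0.0821,0,0,0,0],[-0.0215,0.0821,0,0,0,0],[-0.0215,0.0821,0,0,0,0]]' 50
python3 look.py 6
python3 -m jog '[[-0.0215,0.0821,0,0,0,0],[-0.0215,0.0821,0,0,0,0],[-0.0215,0.0821,0,0,0,0],[-0.0215,0.0821,0,0,0,0],[-0.0215,0.0821,0,0,0,0]]'
python3 -m jog '[[0,0,0.06,0,0,0],[0,0,0.06,0,0,0],[0,0,0.06,0,0,0],[0,0,0.04,0,0,0],[0,0,0,0,0,0]]'
python3 -m jog '[[0,0,0,0,0,0],[0,0,0,0,0,0],[0,0,0,0,0,0],[0,0,0,0,0,0],[0,0,0,0,0,0]]'
python3 - <<'E'
from nx import *
to([.593,.2774],.018)
E
```

```text
time_s: 26.2
tcp_pos: [0.5699, 0.11, 0.2996]
tcp_rot: [-0.196, 3.135, -0.001]
contact_force: [0.1, -0.1, -0.5]
grip_width: 0.565
top [1, 474, 46, 57, 60, 43, 47]
side [107, 113, 113, 125, 128, 5]
stopper [242.7 200. ] [0.5928 0.2773 0.0122] gap 0.0012 dpx 1.2
stopper [240.4 222.3] [0.522  0.2846 0.013 ] gap 0.0007 dpx 0.9
stopper [271.8 225. ] [0.5101 0.1854 0.012 ] gap 0.0015 dpx 1.3
stopper [270.1 247.4] [0.44   0.1918 0.0115] gap 0.0017 dpx 1.5
stopper [238.7 251.9] [0.4291 0.2906 0.012 ] gap 0.001 dpx 1.3
time_s: 26.72
tcp_pos: [0.5924, 0.2776, 0.2994]
tcp_rot: [-0.195, 3.135, -0.001]
contact_force: [0.4, -0.5, -0.0]
grip_width: 0.568
time_s: 27.13
tcp_pos: [0.5912, 0.2752, 0.2078]
tcp_rot: [0.195, -3.131, 0.005]
contact_force: [-0.9, -0.7, 0.0]
grip_width: 0.565
time_s: 27.55
tcp_pos: [0.5927, 0.2769, 0.2124]
tcp_rot: [-0.196, 3.133, 0.001]
contact_force: [0.2, -0.0, 0.1]
grip_width: 0.565
turn [ 0.      0.0003 -0.0001] shift(new axes) [-0.001   0.0011  0.071 ] shift(old axes) [-0.0008  0.001   0.071 ] rows>= 1.0
```

```bash

python3 -m jog '[[0,0,0.03,0,0,0],[0,0,0.03,0,0,0],[0,0,0.011,0,0,0],[0,0,0,0,0,0],[0,0,0,0,0,0]]'
python3 -m jog '[[0,0,0,0,0,0],[0,0,0,0,0,0],[0,0,0,0,0,0],[0,0,0,0,0,0],[0,0,0,0,0,0]]' 0
python3 -m jog '[[0,0,0,0,0,0],[0,0,0,0,0,0],[0,0,-0.02,0,0,0],[0,0,-0.06,0,0,0],[0,0,-0.06,0,0,0]]' 0
python3 -m jog '[[0,0,-0.06,0,0,0],[0,0,-0.06,0,0,0],[0,0,-0.03,0,0,0],[0,0,0,0,0,0],[0,0,0,0,0,0]]' 
python3 - <<'E'
from nx import *
to(cells['11'],.134)
s=[(.5928,.2773),(.522,.2846),(.5101,.1854),(.44,.1918),(.4291,.2906)]
for p,k,q in zip(s,['11','12','00','01','02'],s[1:]+[(.5,.2)]):
    f=lambda a,b:(RG.inv().apply([b[0]-a[0],b[1]-a[1],0])/.4).round(4)[:2]
    print(p,k,f(p,cells[k]),"->next",f(cells[k],q))
E
```

```text
time_s: 27.97
tcp_pos: [0.592, 0.2768, 0.1821]
tcp_rot: [0.196, -3.135, 0.001]
contact_force: [0.4, 0.6, 0.7]
grip_width: 0.568
time_s: 28.38
tcp_pos: [0.5924, 0.2769, 0.1833]
tcp_rot: [-0.196, 3.134, 0.0]
contact_force: [-0.3, -0.1, 1.4]
grip_width: 0.29
time_s: 28.8
tcp_pos: [0.5917, 0.2765, 0.239]
tcp_rot: [0.196, -3.134, 0.002]
contact_force: [0.3, -0.1, 0.1]
grip_width: 0.291
time_s: 29.22
tcp_pos: [0.5922, 0.2767, 0.2989]
tcp_rot: [-0.196, 3.134, -0.001]
contact_force: [0.6, -1.1, -0.8]
grip_width: 0.293
turn [-0.0001  0.0002 -0.    ] shift(new axes) [ 0.2147 -0.6966 -0.0028] shift(old axes) [ 0.2145 -0.6966 -0.0027] rows>= 7.0
(0.5928, 0.2773) 11 [ 0.2163 -0.698 ] ->next [-0.0429  0.7382]
(0.522, 0.2846) 12 [ 0.0429 -0.6139] ->next [0.0175 0.3716]
(0.5101, 0.1854) 00 [ 0.1225 -0.6201] ->next [0.0494 0.6578]
(0.44, 0.1918) 01 [-0.0494 -0.5336] ->next [0.0457 0.782 ]
(0.4291, 0.2906) 02 [-0.0457 -0.6578] ->next [-0.102   0.4109]
```

```bash

python3 -m jog '[[0.0215,-0.0697,0,0,0,0],[0.0215,-0.0697,0,0,0,0],[0.0215,-0.0697,0,0,0,0],[0.0215,-0.0697,0,0,0,0],[0.0215,-0.0697,0,0,0,0]]'
python3 -m jog '[[0.0215,-0.0697,0,0,0,0],[0.0215,-0.0697,0,0,0,0],[0.0215,-0.0697,0,0,0,0],[0.0215,-0.0697,0,0,0,0],[0.021,-0.0695,0,0,0,0]]'
python3 -m jog '[[0,0,0.04,0,0,0],[0,0,0.05,0,0,0],[0,0,0.05,0,0,0],[0,0,0.03,0,0,0],[0,0,0,0,0,0]]'
python3 -m jog '[[0,0,0,0,0,0],[0,0,0,0,0,0],[0,0,0,0,0,0],[0,0,0,0,0,0],[0,0,0,0,0,0]]'
python3 - <<'E'
from nx import *
to(cells['11'],.031)
E
```

```text
time_s: 29.63
tcp_pos: [0.5659, 0.1314, 0.2969]
tcp_rot: [0.196, -3.133, 0.001]
contact_force: [1.3, 0.8, 0.0]
grip_width: 0.29
time_s: 30.05
tcp_pos: [0.5406, -0.012, 0.2971]
tcp_rot: [0.196, -3.133, -0.0]
contact_force: [0.9, 0.1, 0.1]
grip_width: 0.289
time_s: 30.47
tcp_pos: [0.5402, -0.0107, 0.2275]
tcp_rot: [0.196, -3.13, -0.001]
contact_force: [-1.2, -0.5, 0.4]
grip_width: 0.286
time_s: 30.88
tcp_pos: [0.5422, -0.0104, 0.2316]
tcp_rot: [-0.196, 3.134, -0.001]
contact_force: [-0.4, -0.6, -0.3]
grip_width: 0.288
turn [-0.0001  0.0003 -0.    ] shift(new axes) [ 0.001  -0.0002  0.0865] shift(old axes) [ 0.0011 -0.0002  0.0865] rows>= 1.0
```

```bash

python3 -m jog '[[0.001,0,0.03,0,0,0],[0,0,0.03,0,0,0],[0,0,0.02,0,0,0],[0,0,0.0065,0,0,0],[0,0,0,0,0,0]]' | grep -E "pos|force"
python3 -m jog '[[0,0,0,0,0,0],[0,0,0,0,0,0],[0,0,0,0,0,0],[0,0,0,0,0,0],[0,0,0,0,0,0]]' | grep -E "pos|force"
python3 -m jog '[[0,0,0,0,0,0],[0,0,0,0,0,0],[0,0,0,0,0,0],[0,0,0,0,0,0],[0,0,0,0,0,0]]' 36 | grep -E "pos|force|width"
python3 -m jog '[[0,0,-0.03,0,0,0],[0,0,-0.06,0,0,0],[0,0,-0.07,0,0,0],[0,0,-0.07,0,0,0],[0,0,-0.0275,0,0,0]]' | grep -E "pos|force"
python3 -m jog '[[-0.0043,0.0738,0,0,0,0],[-0.0043,0.0738,0,0,0,0],[-0.0043,0.0738,0,0,0,0],[-0.0043,0.0738,0,0,0,0],[-0.0043,0.0738,0,0,0,0]]' 50 | grep -E "pos|force"
python3 look.py 7
python3 -m jog '[[-0.0043,0.0738,0,0,0,0],[-0.0043,0.0738,0,0,0,0],[-0.0043,0.0738,0,0,0,0],[-0.0043,0.0738,0,0,0,0],[-0.0043,0.0738,0,0,0,0]]' | grep -E "pos|force"
python3 -m jog '[[0,0,0.06,0,0,0],[0,0,0.06,0,0,0],[0,0,0.06,0,0,0],[0,0,0.04,0,0,0],[0,0,0,0,0,0]]' | grep -E "pos|force"
python3 -m jog '[[0,0,0,0,0,0],[0,0,0,0,0,0],[0,0,0,0,0,0],[0,0,0,0,0,0],[0,0,0,0,0,0]]' | grep -E "pos|force"
python3 - <<'E'
from nx import *
to([.5224,.2846],.018)
E
```

```text
tcp_pos: [0.541, -0.0102, 0.1951]
contact_force: [-0.7, -0.4, -0.5]
tcp_pos: [0.5416, -0.0105, 0.1966]
contact_force: [0.4, 0.1, -0.4]
tcp_pos: [0.5415, -0.0104, 0.1963]
contact_force: [0.2, -0.0, -0.8]
grip_width: 0.409
tcp_pos: [0.5424, -0.0099, 0.3034]
contact_force: [1.4, 0.3, 0.6]
tcp_pos: [0.5312, 0.1383, 0.2996]
contact_force: [1.3, 0.4, 0.8]
top [5, 6, 7, 5, 210, 383, 5, 47, 54]
side [20, 1, 107, 115, 121, 129, 5]
stopper [247.7 220.7] [ 0.5298  0.2667 -0.014 ] gap 0.0015 dpx 9.0
stopper [269.9 247.3] [0.4401 0.1922 0.0119] gap 0.0022 dpx 1.5
stopper [238.6 251.4] [0.4301 0.2907 0.0119] gap 0.0026 dpx 1.7
tcp_pos: [0.5218, 0.285, 0.2993]
contact_force: [0.2, -0.1, 0.1]
tcp_pos: [0.5209, 0.283, 0.2081]
contact_force: [-1.1, -1.4, 0.3]
tcp_pos: [0.5221, 0.2847, 0.2123]
contact_force: [-0.1, 0.3, -0.4]
turn [ 0.      0.0003 -0.0001] shift(new axes) [-0.0006 -0.0004  0.0706] shift(old axes) [-0.0005 -0.0004  0.0706] rows>= 1.0
```

```bash

python3 -m jog '[[0,0,0.03,0,0,0],[0,0,0.03,0,0,0],[0,0,0.0105,0,0,0],[0,0,0,0,0,0],[0,0,0,0,0,0]]'| grep -E "pos|force"
python3 -m jog '[[0,0,0,0,0,0],[0,0,0,0,0,0],[0,0,0,0,0,0],[0,0,0,0,0,0],[0,0,0,0,0,0]]' 0| grep -E "pos|force|width"
python3 -m jog '[[0,0,0,0,0,0],[0,0,0,0,0,0],[0,0,-0.02,0,0,0],[0,0,-0.06,0,0,0],[0,0,-0.06,0,0,0]]' 0| grep -E "pos|force|width"
python3 -m jog '[[0,0,-0.06,0,0,0],[0,0,-0.06,0,0,0],[0,0,-0.03,0,0,0],[0,0,0,0,0,0],[0,0,0,0,0,0]]' | grep -E "pos|force|width"
python3 -m jog '[[0.0043,-0.0614,0,0,0,0],[0.0043,-0.0614,0,0,0,0],[0.0043,-0.0614,0,0,0,0],[0.0043,-0.0614,0,0,0,0],[0.0043,-0.0614,0,0,0,0]]'| grep -E "pos|force"
python3 -m jog '[[0.0043,-0.0614,0,0,0,0],[0.0043,-0.0614,0,0,0,0],[0.0043,-0.0614,0,0,0,0],[0.0043,-0.0614,0,0,0,0],[0.0043,-0.0614,0,0,0,0]]'| grep -E "pos|force"
python3 -m jog '[[0,0,0,0,0,0],[0,0,0,0,0,0],[0,0,0,0,0,0],[0,0,0,0,0,0],[0,0,0,0,0,0]]'| grep -E "pos|force|width"
python3 look.py 8
python3 - <<'E'
from nx import *
to(cells['12'],.031)
E
```

```text
tcp_pos: [0.5215, 0.2846, 0.1823]
contact_force: [-0.3, -0.4, 0.5]
tcp_pos: [0.5219, 0.2847, 0.1834]
contact_force: [0.3, 1.0, 0.8]
grip_width: 0.288
tcp_pos: [0.5212, 0.2843, 0.2393]
contact_force: [-0.1, -0.4, -0.9]
grip_width: 0.288
tcp_pos: [0.5218, 0.2844, 0.299]
contact_force: [0.9, 0.2, -0.2]
grip_width: 0.285
tcp_pos: [0.5278, 0.1601, 0.2972]
contact_force: [-0.2, -0.9, 0.1]
tcp_pos: [0.5345, 0.0372, 0.2973]
contact_force: [0.2, 0.1, -0.2]
tcp_pos: [0.535, 0.0401, 0.2989]
contact_force: [0.5, -0.3, -0.2]
grip_width: 0.293
top [4, 246, 57, 54, 66]
side [112, 115, 138, 7]
stopper [272.  225.6] [0.509  0.185  0.0119] gap 0.0005 dpx 1.2
stopper [270.1 247. ] [0.4408 0.1916 0.0114] gap 0.0029 dpx 1.7
stopper [239.2 251.7] [0.4294 0.2894 0.0104] gap 0.0018 dpx 1.9
turn [0.     0.0001 0.0003] shift(new axes) [-0.0009 -0.0025  0.2551] shift(old axes) [-0.0007 -0.0026  0.2551] rows>= 3.0
```

```bash

python3 -m jog '[[-0.0008,-0.0026,0.04,0,0,0],[0,0,0.05,0,0,0],[0,0,0.05,0,0,0],[0,0,0.03,0,0,0],[0,0,0,0,0,0]]'| grep -E "pos|force"
python3 -m jog '[[0,0,0.03,0,0,0],[0,0,0.03,0,0,0],[0,0,0.02,0,0,0],[0,0,0.005,0,0,0],[0,0,0,0,0,0]]' | grep -E "pos|force"
python3 -m jog '[[0,0,0,0,0,0],[0,0,0,0,0,0],[0,0,0,0,0,0],[0,0,0,0,0,0],[0,0,0,0,0,0]]' | grep -E "pos|force"
python3 -m jog '[[0,0,0,0,0,0],[0,0,0,0,0,0],[0,0,0,0,0,0],[0,0,0,0,0,0],[0,0,0,0,0,0]]' 36 | grep -E "pos|force|width"
python3 -m jog '[[0,0,-0.03,0,0,0],[0,0,-0.06,0,0,0],[0,0,-0.07,0,0,0],[0,0,-0.07,0,0,0],[0,0,-0.0275,0,0,0]]' | grep -E "pos|force"
python3 -m jog '[[0.0035,0.0743,0,0,0,0],[0.0035,0.0743,0,0,0,0],[0.0035,0.0743,0,0,0,0],[0.0035,0.0743,0,0,0,0],[0.0035,0.0743,0,0,0,0]]' 50 | grep -E "pos|force"
python3 -m jog '[[0,0,0.06,0,0,0],[0,0,0.06,0,0,0],[0,0,0.06,0,0,0],[0,0,0.04,0,0,0],[0,0,0,0,0,0]]' | grep -E "pos|force"
python3 -m jog '[[0,0,0,0,0,0],[0,0,0,0,0,0],[0,0,0,0,0,0],[0,0,0,0,0,0],[0,0,0,0,0,0]]' | grep -E "pos|force"
python3 - <<'E'
from nx import *
to([.5097,.1854],.018)
E
```

```text
tcp_pos: [0.5347, 0.0379, 0.229]
contact_force: [-0.2, -0.6, -0.7]
tcp_pos: [0.5356, 0.0378, 0.1965]
contact_force: [-0.1, -0.6, 0.3]
tcp_pos: [0.5359, 0.0377, 0.1974]
contact_force: [-0.3, 0.4, 0.2]
tcp_pos: [0.5358, 0.0378, 0.1971]
contact_force: [0.8, 0.4, 0.2]
grip_width: 0.406
tcp_pos: [0.5366, 0.0384, 0.3041]
contact_force: [0.2, 0.4, 0.4]
tcp_pos: [0.5097, 0.1855, 0.3004]
contact_force: [0.3, 1.1, 0.2]
tcp_pos: [0.5089, 0.1837, 0.2094]
contact_force: [0.2, -1.0, 0.5]
tcp_pos: [0.5107, 0.1844, 0.213]
contact_force: [-0.3, -0.4, 1.1]
turn [ 0.      0.0003 -0.0001] shift(new axes) [0.002  0.0028 0.0724] shift(old axes) [0.0022 0.0028 0.0724] rows>= 1.0
```

```bash

python3 -m jog '[[0.002,0.0028,0.03,0,0,0],[0,0,0.03,0,0,0],[0,0,0.0124,0,0,0],[0,0,0,0,0,0],[0,0,0,0,0,0]]'| grep -E "pos|force"
python3 -m jog '[[0,0,0,0,0,0],[0,0,0,0,0,0],[0,0,0,0,0,0],[0,0,0,0,0,0],[0,0,0,0,0,0]]' 0| grep -E "pos|force|width"
python3 -m jog '[[0,0,0,0,0,0],[0,0,0,0,0,0],[0,0,-0.02,0,0,0],[0,0,-0.06,0,0,0],[0,0,-0.06,0,0,0]]' 0| grep -E "pos|force|width"
python3 -m jog '[[0,0,-0.06,0,0,0],[0,0,-0.06,0,0,0],[0,0,-0.03,0,0,0],[0,0,0,0,0,0],[0,0,0,0,0,0]]' | grep -E "pos|force|width"
python3 -m jog '[[0.0123,-0.062,0,0,0,0],[0.0123,-0.062,0,0,0,0],[0.0123,-0.062,0,0,0,0],[0.0123,-0.062,0,0,0,0],[0.0123,-0.062,0,0,0,0]]'| grep -E "pos|force"
python3 -m jog '[[0.0123,-0.062,0,0,0,0],[0.0123,-0.062,0,0,0,0],[0.0123,-0.062,0,0,0,0],[0.0123,-0.062,0,0,0,0],[0.0123,-0.062,0,0,0,0]]'| grep -E "pos|force"
python3 -m jog '[[0,0,0,0,0,0],[0,0,0,0,0,0],[0,0,0,0,0,0],[0,0,0,0,0,0],[0,0,0,0,0,0]]'| grep -E "pos|force|width"
python3 look.py 9
python3 - <<'E'
from nx import *
to(cells['00'],.031)
E
```

```text
tcp_pos: [0.509, 0.1854, 0.1824]
contact_force: [0.1, 0.1, 0.5]
tcp_pos: [0.5095, 0.1854, 0.1834]
contact_force: [-0.6, 0.1, 1.5]
grip_width: 0.282
tcp_pos: [0.5087, 0.1852, 0.2394]
contact_force: [0.0, 0.0, 1.2]
grip_width: 0.287
tcp_pos: [0.5093, 0.1851, 0.2991]
contact_force: [0.6, 0.3, -0.3]
grip_width: 0.286
tcp_pos: [0.4995, 0.0578, 0.2974]
contact_force: [0.7, -0.6, 0.6]
tcp_pos: [0.4904, -0.0682, 0.2975]
contact_force: [0.3, -0.8, 0.1]
tcp_pos: [0.4914, -0.0655, 0.2989]
contact_force: [0.9, 0.4, 0.4]
grip_width: 0.286
top [53, 48, 4]
side [2, 117, 128, 6]
stopper [270.4 247.7] [0.4394 0.1909 0.0105] gap 0.001 dpx 1.6
stopper [238.8 251.9] [0.4293 0.2904 0.0117] gap 0.0011 dpx 1.4
turn [0.     0.0001 0.0002] shift(new axes) [-0.0022 -0.0026  0.2552] shift(old axes) [-0.002  -0.0027  0.2552] rows>= 3.0
```

```bash

python3 -m jog '[[-0.002,-0.0026,0.04,0,0,0],[0,0,0.05,0,0,0],[0,0,0.05,0,0,0],[0,0,0.03,0,0,0],[0,0,0,0,0,0]]'| grep -E "pos|force"
python3 -m jog '[[0,0,0.03,0,0,0],[0,0,0.03,0,0,0],[0,0,0.02,0,0,0],[0,0,0.005,0,0,0],[0,0,0,0,0,0]]' | grep -E "pos|force"
python3 -m jog '[[0,0,0,0,0,0],[0,0,0,0,0,0],[0,0,0,0,0,0],[0,0,0,0,0,0],[0,0,0,0,0,0]]' | grep -E "pos|force"
python3 -m jog '[[0,0,0,0,0,0],[0,0,0,0,0,0],[0,0,0,0,0,0],[0,0,0,0,0,0],[0,0,0,0,0,0]]' 36 | grep -E "pos|force|width"
python3 -m jog '[[0,0,-0.03,0,0,0],[0,0,-0.06,0,0,0],[0,0,-0.07,0,0,0],[0,0,-0.07,0,0,0],[0,0,-0.0275,0,0,0]]' | grep -E "pos|force"
python3 -m jog '[[0.005,0.0658,0,0,0,0],[0.005,0.0658,0,0,0,0],[0.005,0.0658,0,0,0,0],[0.005,0.0658,0,0,0,0],[0.005,0.0658,0,0,0,0]]' 50 | grep -E "pos|force"
python3 -m jog '[[0.005,0.0658,0,0,0,0],[0.005,0.0658,0,0,0,0],[0.005,0.0658,0,0,0,0],[0.005,0.0658,0,0,0,0],[0.005,0.0658,0,0,0,0]]' 50 | grep -E "pos|force"
python3 -m jog '[[0,0,0.06,0,0,0],[0,0,0.06,0,0,0],[0,0,0.06,0,0,0],[0,0,0.04,0,0,0],[0,0,0,0,0,0]]' | grep -E "pos|force"
python3 -m jog '[[0,0,0,0,0,0],[0,0,0,0,0,0],[0,0,0,0,0,0],[0,0,0,0,0,0],[0,0,0,0,0,0]]' | grep -E "pos|force"
python3 - <<'E'
from nx import *
to([.4395,.1916],.018)
E
```

```text
tcp_pos: [0.4914, -0.0674, 0.2292]
contact_force: [0.2, 0.2, 0.3]
tcp_pos: [0.4922, -0.0677, 0.1966]
contact_force: [-0.3, 0.4, 0.2]
tcp_pos: [0.4924, -0.0678, 0.1974]
contact_force: [-0.1, -1.2, -0.2]
tcp_pos: [0.4924, -0.0678, 0.1971]
contact_force: [-0.8, -0.3, 1.3]
grip_width: 0.409
tcp_pos: [0.4932, -0.0673, 0.3039]
contact_force: [0.5, 0.1, -0.4]
tcp_pos: [0.4654, 0.0626, 0.3004]
contact_force: [1.2, 0.2, -0.3]
tcp_pos: [0.4391, 0.192, 0.3003]
contact_force: [-0.3, -0.6, 0.0]
tcp_pos: [0.4385, 0.1903, 0.2098]
contact_force: [-0.7, -0.6, 0.4]
tcp_pos: [0.4401, 0.1909, 0.2129]
contact_force: [-0.1, -0.9, 0.7]
turn [ 0.      0.0003 -0.0001] shift(new axes) [0.0012 0.0019 0.0721] shift(old axes) [0.0014 0.0019 0.0721] rows>= 1.0
```

```bash

python3 -m jog '[[0.001,0.0019,0.03,0,0,0],[0,0,0.03,0,0,0],[0,0,0.012,0,0,0],[0,0,0,0,0,0],[0,0,0,0,0,0]]'| grep -E "pos|force"
python3 -m jog '[[0,0,0,0,0,0],[0,0,0,0,0,0],[0,0,0,0,0,0],[0,0,0,0,0,0],[0,0,0,0,0,0]]' 0| grep -E "pos|force|width"
python3 -m jog '[[0,0,0,0,0,0],[0,0,0,0,0,0],[0,0,-0.02,0,0,0],[0,0,-0.06,0,0,0],[0,0,-0.06,0,0,0]]' 0| grep -E "pos|force|width"
python3 -m jog '[[0,0,-0.06,0,0,0],[0,0,-0.06,0,0,0],[0,0,-0.03,0,0,0],[0,0,0,0,0,0],[0,0,0,0,0,0]]' | grep -E "pos|force|width"
python3 -m jog '[[-0.0049,-0.0534,0,0,0,0],[-0.0049,-0.0534,0,0,0,0],[-0.0049,-0.0534,0,0,0,0],[-0.0049,-0.0534,0,0,0,0],[-0.0049,-0.0534,0,0,0,0]]'| grep -E "pos|force"
python3 -m jog '[[-0.0049,-0.0534,0,0,0,0],[-0.0049,-0.0534,0,0,0,0],[-0.0049,-0.0534,0,0,0,0],[-0.0049,-0.0534,0,0,0,0],[-0.0049,-0.0534,0,0,0,0]]'| grep -E "pos|force"
python3 -m jog '[[0,0,0,0,0,0],[0,0,0,0,0,0],[0,0,0,0,0,0],[0,0,0,0,0,0],[0,0,0,0,0,0]]'| grep -E "pos|force|width"
python3 look.py 10
python3 - <<'E'
from nx import *
to(cells['01'],.031)
E
```

```text
tcp_pos: [0.4389, 0.1916, 0.1826]
contact_force: [-0.8, -0.1, 0.5]
tcp_pos: [0.4394, 0.1916, 0.1835]
contact_force: [-0.4, -0.3, 0.3]
grip_width: 0.287
tcp_pos: [0.4386, 0.1915, 0.2397]
contact_force: [0.3, 0.7, 0.3]
grip_width: 0.287
tcp_pos: [0.4392, 0.1913, 0.2992]
contact_force: [-0.2, -0.0, -0.9]
grip_width: 0.29
tcp_pos: [0.4617, 0.0856, 0.2977]
contact_force: [-0.6, -1.0, -0.4]
tcp_pos: [0.4847, -0.0191, 0.2977]
contact_force: [1.0, 0.1, 0.1]
tcp_pos: [0.4849, -0.0168, 0.2991]
contact_force: [0.4, -0.2, -0.2]
grip_width: 0.291
top [46, 5]
side [1, 3, 129, 7]
stopper [238.6 251.9] [0.4292 0.2907 0.0121] gap 0.0013 dpx 1.3
turn [0.     0.0001 0.0002] shift(new axes) [-0.0027 -0.0014  0.2557] shift(old axes) [-0.0025 -0.0014  0.2557] rows>= 3.0
```

```bash

python3 -m jog '[[-0.0026,-0.0014,0.04,0,0,0],[0,0,0.05,0,0,0],[0,0,0.05,0,0,0],[0,0,0.03,0,0,0],[0,0,0,0,0,0]]'| grep -E "pos|force"
python3 -m jog '[[0,0,0.03,0,0,0],[0,0,0.03,0,0,0],[0,0,0.02,0,0,0],[0,0,0.005,0,0,0],[0,0,0,0,0,0]]' | grep -E "pos|force"
python3 -m jog '[[0,0,0,0,0,0],[0,0,0,0,0,0],[0,0,0,0,0,0],[0,0,0,0,0,0],[0,0,0,0,0,0]]' | grep -E "pos|force"
python3 -m jog '[[0,0,0,0,0,0],[0,0,0,0,0,0],[0,0,0,0,0,0],[0,0,0,0,0,0],[0,0,0,0,0,0]]' 36 | grep -E "pos|force|width"
python3 -m jog '[[0,0,-0.03,0,0,0],[0,0,-0.06,0,0,0],[0,0,-0.07,0,0,0],[0,0,-0.07,0,0,0],[0,0,-0.0275,0,0,0]]' | grep -E "pos|force"
python3 -m jog '[[0.0046,0.0782,0,0,0,0],[0.0046,0.0782,0,0,0,0],[0.0046,0.0782,0,0,0,0],[0.0046,0.0782,0,0,0,0],[0.0046,0.0782,0,0,0,0]]' 50 | grep -E "pos|force"
python3 -m jog '[[0.0046,0.0782,0,0,0,0],[0.0046,0.0782,0,0,0,0],[0.0046,0.0782,0,0,0,0],[0.0046,0.0782,0,0,0,0],[0.0046,0.0782,0,0,0,0]]' 50 | grep -E "pos|force"
python3 -m jog '[[0,0,0.06,0,0,0],[0,0,0.06,0,0,0],[0,0,0.06,0,0,0],[0,0,0.04,0,0,0],[0,0,0,0,0,0]]' | grep -E "pos|force"
python3 -m jog '[[0,0,0,0,0,0],[0,0,0,0,0,0],[0,0,0,0,0,0],[0,0,0,0,0,0],[0,0,0,0,0,0]]' | grep -E "pos|force"
python3 - <<'E'
from nx import *
to([.4293,.2906],.018)
E
```

```text
tcp_pos: [0.4854, -0.0181, 0.2294]
contact_force: [-0.3, 0.3, -0.5]
tcp_pos: [0.4862, -0.0183, 0.1968]
contact_force: [-0.2, 0.3, -0.8]
tcp_pos: [0.4865, -0.0184, 0.1976]
contact_force: [-0.8, -0.4, -1.0]
tcp_pos: [0.4864, -0.0183, 0.1973]
contact_force: [-0.1, 0.7, 0.0]
grip_width: 0.404
tcp_pos: [0.4872, -0.0178, 0.304]
contact_force: [1.2, 0.5, 0.5]
tcp_pos: [0.4571, 0.1369, 0.3006]
contact_force: [0.3, 0.6, -0.6]
tcp_pos: [0.4285, 0.2911, 0.3005]
contact_force: [0.9, 0.5, 0.2]
tcp_pos: [0.4281, 0.2888, 0.2097]
contact_force: [-0.4, -0.2, 0.9]
tcp_pos: [0.4295, 0.2898, 0.2131]
contact_force: [-0.1, 0.2, -0.6]
turn [ 0.0001  0.0003 -0.0001] shift(new axes) [0.0002 0.0019 0.0727] shift(old axes) [0.0004 0.0019 0.0727] rows>= 1.0
```

Transfer to '02' is [-0.0457, -0.6578].

```bash

python3 -m jog '[[0,0.0019,0.03,0,0,0],[0,0,0.03,0,0,0],[0,0,0.0125,0,0,0],[0,0,0,0,0,0],[0,0,0,0,0,0]]'| grep -E "pos|force"
python3 -m jog '[[0,0,0,0,0,0],[0,0,0,0,0,0],[0,0,0,0,0,0],[0,0,0,0,0,0],[0,0,0,0,0,0]]' 0| grep -E "pos|force|width"
python3 -m jog '[[0,0,0,0,0,0],[0,0,0,0,0,0],[0,0,-0.02,0,0,0],[0,0,-0.06,0,0,0],[0,0,-0.06,0,0,0]]' 0| grep -E "pos|force|width"
python3 -m jog '[[0,0,-0.06,0,0,0],[0,0,-0.06,0,0,0],[0,0,-0.03,0,0,0],[0,0,0,0,0,0],[0,0,0,0,0,0]]' | grep -E "pos|force|width"
python3 -m jog '[[-0.0046,-0.0658,0,0,0,0],[-0.0046,-0.0658,0,0,0,0],[-0.0046,-0.0658,0,0,0,0],[-0.0046,-0.0658,0,0,0,0],[-0.0046,-0.0658,0,0,0,0]]'| grep -E "pos|force"
python3 -m jog '[[-0.0046,-0.0658,0,0,0,0],[-0.0046,-0.0658,0,0,0,0],[-0.0046,-0.0658,0,0,0,0],[-0.0046,-0.0658,0,0,0,0],[-0.0046,-0.0658,0,0,0,0]]'| grep -E "pos|force"
python3 -m jog '[[0,0,0,0,0,0],[0,0,0,0,0,0],[0,0,0,0,0,0],[0,0,0,0,0,0],[0,0,0,0,0,0]]'| grep -E "pos|force|width"
python3 - <<'E'
from nx import *
to(cells['02'],.031)
E
```

```text
tcp_pos: [0.4287, 0.2904, 0.1825]
contact_force: [-0.1, 0.4, 0.4]
tcp_pos: [0.4292, 0.2906, 0.1835]
contact_force: [-0.7, 0.5, 1.5]
grip_width: 0.288
tcp_pos: [0.4285, 0.2902, 0.2396]
contact_force: [0.4, 0.1, 0.3]
grip_width: 0.29
tcp_pos: [0.4291, 0.2902, 0.2992]
contact_force: [0.7, 0.3, -0.2]
grip_width: 0.287
tcp_pos: [0.454, 0.1595, 0.2977]
contact_force: [-0.3, -0.2, -0.1]
tcp_pos: [0.4795, 0.0301, 0.2977]
contact_force: [0.0, -0.1, -0.2]
tcp_pos: [0.4797, 0.0329, 0.2991]
contact_force: [0.1, 0.6, -0.5]
grip_width: 0.287
turn [0.0001 0.     0.0004] shift(new axes) [-0.0004 -0.0028  0.2552] shift(old axes) [-0.0003 -0.003   0.2552] rows>= 3.0
```

```bash

python3 -m jog '[[0,-0.003,0.04,0,0,0],[0,0,0.05,0,0,0],[0,0,0.05,0,0,0],[0,0,0.03,0,0,0],[0,0,0,0,0,0]]'| grep -E "pos|force"
python3 -m jog '[[0,0,0.03,0,0,0],[0,0,0.03,0,0,0],[0,0,0.02,0,0,0],[0,0,0.005,0,0,0],[0,0,0,0,0,0]]' | grep -E "pos|force"
python3 -m jog '[[0,0,0,0,0,0],[0,0,0,0,0,0],[0,0,0,0,0,0],[0,0,0,0,0,0],[0,0,0,0,0,0]]' | grep -E "pos|force"
python3 -m jog '[[0,0,0,0,0,0],[0,0,0,0,0,0],[0,0,0,0,0,0],[0,0,0,0,0,0],[0,0,0,0,0,0]]' 36 | grep -E "pos|force|width"
python3 -m jog '[[0,0,-0.03,0,0,0],[0,0,-0.06,0,0,0],[0,0,-0.09,0,0,0],[0,0,-0.09,0,0,0],[0,0,-0.09,0,0,0]]' | grep -E "pos|force"
python3 -m jog '[[0,-0.08,-0.09,0,0,0],[0,-0.08,-0.04,0,0,0],[0,-0.08,0,0,0,0],[0,-0.08,0,0,0,0],[0,-0.08,0,0,0,0]]' | grep -E "pos|force"
python3 -m jog '[[0,-0.08,0,0,0,0],[0,-0.08,0,0,0,0],[0,-0.08,0,0,0,0],[0,-0.04,0,0,0,0],[0,0,0,0,0,0]]' | grep -E "pos|force|time"
python3 look.py 11
python3 - <<'E'
from h import *
t=cv2.imread("pics/top11.png");s=cv2.imread("pics/side11.png")
f=lambda im,x,y,w,h,k:cv2.resize(im[y:y+h,x:x+w],None,fx=k,fy=k,interpolation=cv2.INTER_CUBIC)
o=np.zeros((600,800,3),np.uint8); o[:300,:400]=f(t,295,185,80,60,5); o[:300,400:]=f(s,300,190,80,60,5); o[300:,:480]=t[100:400,140:620]; o[300:,480:]=s[90:390,110:430]
cv2.imwrite("pics/f1.png",o)
E
```

```text
tcp_pos: [0.4792, 0.031, 0.2294]
contact_force: [-0.9, -0.4, -0.5]
tcp_pos: [0.4801, 0.0305, 0.1968]
contact_force: [0.1, 0.1, 0.0]
tcp_pos: [0.4804, 0.0304, 0.1976]
contact_force: [0.5, 0.4, -0.3]
tcp_pos: [0.4803, 0.0305, 0.1973]
contact_force: [-0.3, -0.5, 0.5]
grip_width: 0.406
tcp_pos: [0.4796, 0.0308, 0.3435]
contact_force: [2.1, -0.9, 0.2]
tcp_pos: [0.4993, -0.1254, 0.3899]
contact_force: [0.8, -0.1, -0.4]
time_s: 60.03
tcp_pos: [0.513, -0.2396, 0.3887]
contact_force: [-0.9, -0.3, -0.5]
top [5]
side [2, 46, 8]
```

View pics/f1.png

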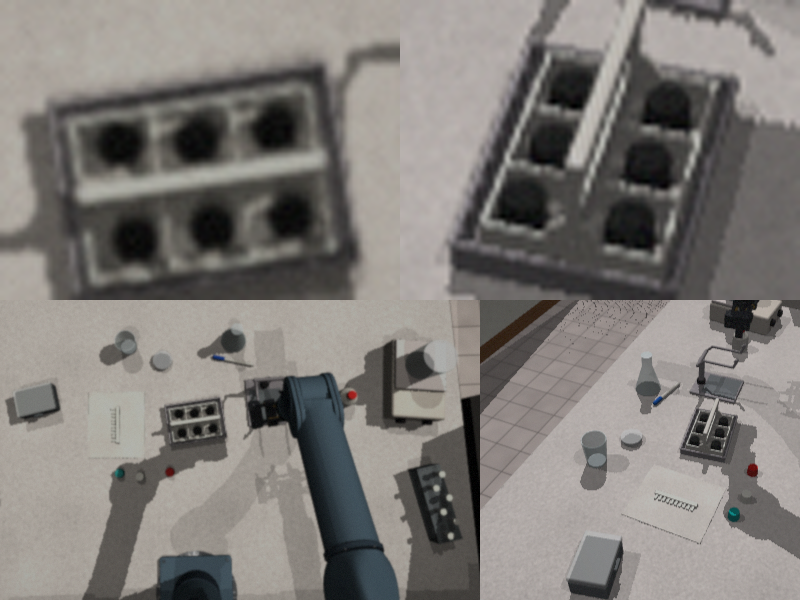

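All six stoppers sit upright in separate compartments. The carrier is flat in the pan, the liner holds only the comb, and the bystanders are where they were.

```bash
python3 - <<'E'
from h import *
st(); manip.sign_off()
E
```

```text
t 60.13 p [ 0.5133 -0.2348  0.389 ] R
 [[-0.992 -0.124  0.001]
 [-0.124  0.992  0.001]
 [-0.001  0.001 -1.   ]] F [-0.2  0.8  0.5] w 36.1
the job is handed in; nothing more can be done
```

The job is done and handed in at 60.1 s. I took the carrier off the prongs by raising it, drawing it out and tilting it to 38°. That is slightly over the 25–35° you suggested, because it left more clearance. The carrier then went flat into the pan, and all six black stoppers went in, one to a compartment. The forces I read stayed low: about 3.5 N at most on the prongs, and 14 N for a moment when the carrier touched the pan floor.

- **Final check:** the last pictures from both cameras show the carrier level in the pan with a stopper upright in each compartment. The liner holds only the comb, and the look-alikes and other things appear unmoved. The white look-alike is hard to see in the side view because it is in shadow.
- **Stopper depth:** I let each stopper go about 8 mm above its compartment floor. I judged by eye from the pictures that they sit right down and did not measure it.
- **Regrip:** the first grip on the first stopper was too shallow, with the jaws at 23 mm. I set it back down and regripped before moving it.
- **View mismatch:** the two cameras disagreed by a few millimetres on where the carrier stood, so I used the gripper's own position for its place instead.
- **Knocked stopper:** I saw no stopper knocked aside during the run.

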